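# Gauge the dropper-cap collars, sort them and tag the batch

## Robot

A 6-joint arm with a two-finger parallel gripper is mounted at the origin on the work surface. World frame = base frame: x ahead of the robot, y to its left, z up, the work surface at z = 0. Lengths are in m, angles in rad, forces in N, time in s.
With the tool pointing down it reaches from about 0.325 to 0.875 m from the base axis. Payload 4.4 kg.
Tool frame: the origin (TCP) lies at the centre of the arm's flange, where the gripper is bolted on; the fingertips stand 173 mm ahead of it and the grasp point (between the pads) lies 155 mm ahead of it (robot.grip_point_offset is the distance from the TCP to the grasp point, in m); z points along the fingers, y is the line along which they close (so a half turn about z gives the same grasp; the last joint's range is limited). The gripper opens to 85 mm and grips with 20 to 120 N. Pads are 22 mm wide; open, the fingers measure 114 mm over their backs; the gripper's body (76 mm by 85 mm) begins 54 mm behind the grasp point. The pads swing forward as they close: fully open they stand 13 mm farther back than shut.
Start: joints at [1, 0.207, 1.542, -0, 1.393, -0.15], TCP at [0.234, 0.525, 0.405] pointing down, gripper open.
Joint ranges: [-2.73, 2.73], [-0.86, 2.22], [0.23, 2.46], [-1.11, 4.25], [0.08, 2.63], [-2.82, 2.82]. Speed limits (rad/s): [2.79, 2.79, 3.14, 3.14, 3.14, 3.14].

## Interface

Orientations are given as a rotation vector (axis times angle).
In Python, from plant import robot, cams, look_for gives the robot as it stands.
- The arm moves only by the shell command python3 -m handwheel 'ROWS' [OPENING] [FORCE]. ROWS is JSON, one flat list of numbers, 6 for each row, row after row: the shift along the tool's x, y, z in cm, then the turn, a rotation vector about the tool's x, y, z in units of 10 degrees (1.0 is 10 degrees). A call has 1 to 8 rows; each row is the pose to reach, as a shift and turn from the pose commanded when the call began, along the tool's axes at that moment; what a row does not reach only later rows make up. A row lasts 1/8 s, in which the tool goes at most 62.5 mm and 10.7 degrees, less where a joint would pass 70% of its speed; a pose out of reach is approached as far as the arm can. A call with a gripper value outside its range is refused whole. OPENING is the finger opening in cm, from 0 to 8.54, set as the call begins (- or left out, the last holds). The fingers move at their own pace and stop on an object; FORCE is the grip in N (left out, the last holds). Time passes only in rows, so rows that repeat a pose let the fingers close. It gives the time, the measured TCP pose, the force, the opening and the grip force at its end, in the units of the state.
- robot.sense(): the state, without advancing time (a new reading comes with each control period).
- cams.read_camera(name): name is "scene" or "top"; returns a dict with "image" (480x640x3 uint8, blue, green, red), "range_z" (480x640 float32, m along the optical axis (not along the pixel's ray), 0 where there is no reading), "K" (3x3 intrinsics, pixels), "xyz" and "attitude" of the camera in the world. Camera axes: x right, y up, looking along -z (the intrinsics and any distortion apply to the point x, -y, -z); pixel columns grow to the right and rows downward; lengths in m; the calibration is good to about 2 mm. A picture is of the moment at which its call begins.
- robot.finish_job(): hands the job in; it is judged then, once.
Trained networks look in a picture, given as the dict that the camera call returned (one of the last four; its "shot" number tells which), for a name from the list of things; names that differ only in an ending like _2 or _b are one class to them, and where a whole thing is asked for, a point or a joint stands for the part that bears it (a point fixed in the world has none). Each returns a list of dicts, best first, with "p" (0 to 1); they miss things now and then, are a little off and sometimes report something else, mostly with a low value. They report only what shows in the picture. A call takes as long as a camera call. They do not tell look-alikes from the thing itself.
- look_for(picture, thing): "rect" ([left, top, right, bottom] in pixels, round what is visible of it).
The state is a dict: "time_s": time; "joint_pos": joint angles; "qd": joint speeds; "joint_efforts": joint torques, N m; "ee_pos": TCP position; "ee_rot": TCP orientation; "force": force on the tool from outside, world axes, zero at the start; "ft_torque": the same for the moment, N m; "grip_width": finger opening in m; "gripper_force": force on a finger pad.
Only numpy, scipy, OpenCV 4.12 (cv2) and the standard library are available. Lean on these libraries where they do the work, as an engineer would, in place of code of your own. Each camera call takes 0.05 s, during which the arm holds its last target. There are 200 camera calls.

## Task

Slide every gold collar as far as it will go onto a gauge pin, one to a pin, so that the whole batch sits on the gauge together. Then sort them: the collars that went fully down to the plinth go in the white tray, the ones stopped at the step of the pin in the red tray. Last of all, hang the green tag by its eye on the hook, leaving it hanging free, and do not disturb the two amber bottles and the jar.

Things in the scene. Friction and masses are not known exactly. Their poses are not given: they have to be found in the camera images.
- collar_a_mid (a point): gold dropper-cap collar: plain metal ring, outer diameter 36, 16 high, about 30 g, standing flat on the mat at the start, a few centimetres from the others. Either end may face up. The bore is 23 mm if it is good and 16.5 mm if it is tight; outwardly alike. This point is the middle of the ring (8 mm from either end), z along the ring's axis. Only three or four of the six are present
- collar_b_mid (a point): gold dropper-cap collar: plain metal ring, outer diameter 36, 16 high, about 30 g, standing flat on the mat at the start, a few centimetres from the others. Either end may face up. The bore is 23 mm if it is good and 16.5 mm if it is tight; outwardly alike. This point is the middle of the ring (8 mm from either end), z along the ring's axis. Only three or four of the six are present
- collar_c_mid (a point): gold dropper-cap collar: plain metal ring, outer diameter 36, 16 high, about 30 g, standing flat on the mat at the start, a few centimetres from the others. Either end may face up. The bore is 23 mm if it is good and 16.5 mm if it is tight; outwardly alike. This point is the middle of the ring (8 mm from either end), z along the ring's axis. Only three or four of the six are present
- collar_d_mid (a point): gold dropper-cap collar: plain metal ring, outer diameter 36, 16 high, about 30 g, standing flat on the mat at the start, a few centimetres from the others. Either end may face up. The bore is 23 mm if it is good and 16.5 mm if it is tight; outwardly alike. This point is the middle of the ring (8 mm from either end), z along the ring's axis. Only three or four of the six are present
- collar_e_mid (a point): gold dropper-cap collar: plain metal ring, outer diameter 36, 16 high, about 30 g, standing flat on the mat at the start, a few centimetres from the others. Either end may face up. The bore is 23 mm if it is good and 16.5 mm if it is tight; outwardly alike. This point is the middle of the ring (8 mm from either end), z along the ring's axis. Only three or four of the six are present
- collar_f_mid (a point): gold dropper-cap collar: plain metal ring, outer diameter 36, 16 high, about 30 g, standing flat on the mat at the start, a few centimetres from the others. Either end may face up. The bore is 23 mm if it is good and 16.5 mm if it is tight; outwardly alike. This point is the middle of the ring (8 mm from either end), z along the ring's axis. Only three or four of the six are present
- pin1 (a point): gauge pin 1 of four: centre of the pin's foot on the top face of the gauge plinth; z up. Upright fixed steel pin: 19 mm diameter for the first 10 mm above this point, then a square step, then 13 mm diameter up to 28 mm, tapering to 6 mm at the top, 34 mm up. A good collar goes down until its lower end rests on the plinth (height 0 here); a tight one is stopped by the step, its lower end 10 mm up. One pin takes one collar
- pin2 (a point): gauge pin 2 of four: centre of the pin's foot on the top face of the gauge plinth; z up. Upright fixed steel pin: 19 mm diameter for the first 10 mm above this point, then a square step, then 13 mm diameter up to 28 mm, tapering to 6 mm at the top, 34 mm up. A good collar goes down until its lower end rests on the plinth (height 0 here); a tight one is stopped by the step, its lower end 10 mm up. One pin takes one collar
- pin3 (a point): gauge pin 3 of four: centre of the pin's foot on the top face of the gauge plinth; z up. Upright fixed steel pin: 19 mm diameter for the first 10 mm above this point, then a square step, then 13 mm diameter up to 28 mm, tapering to 6 mm at the top, 34 mm up. A good collar goes down until its lower end rests on the plinth (height 0 here); a tight one is stopped by the step, its lower end 10 mm up. One pin takes one collar
- pin4 (a point): gauge pin 4 of four: centre of the pin's foot on the top face of the gauge plinth; z up. Upright fixed steel pin: 19 mm diameter for the first 10 mm above this point, then a square step, then 13 mm diameter up to 28 mm, tapering to 6 mm at the top, 34 mm up. A good collar goes down until its lower end rests on the plinth (height 0 here); a tight one is stopped by the step, its lower end 10 mm up. One pin takes one collar
- gauge: fixed aluminium plinth, 60 (x) by 262 (y) by 8 high, with the four gauge pins along its y axis at y = -96, -32, 32, 96 (pins 1 to 4); origin: centre of its underside
- tray_ok: white shallow tray for collars that fit, 115 (x) by 165 (y) outside, walls 18 high and 4 thick, floor 4 thick, fixed; origin: centre of its underside; may stand on the left or the right
- tray_tight: red shallow tray for tight collars, same size as the white one, fixed; origin: centre of its underside
- hook: fixed hook stand: a 12 mm post with a foot plate 100 by 80 by 8; a yellow 7 mm wire runs from the top of the post (70 mm along +x of the origin, 165 high) towards -x, level at 155 high over the last 18 mm, then turns straight up at the origin's x for 30 mm. Origin: on the bench straight below the upturned end
- hook_tip (a point): top of the hook's upturned end, 188.5 mm above the bench
- hook_seat (a point): middle of the level wire where a hung tag rests, 12 mm behind the upturned end, wire centre 155 mm above the bench
- tag: green plastic inspection tag, flat plate 100 (x) by 36 (y) by 6 thick, about 40 g, lying flat; a round eye of 24 mm through it near one end, centred 30 mm along +x; origin: centre of the face that was underneath at the start; both faces have a white panel at the other end
- tag_eye (a point): centre of the tag's eye, at mid thickness
- bottle_1: amber glass dropper bottle, diameter 38, 92 tall, bystander; origin: centre of its underside
- bottle_2: amber glass dropper bottle, diameter 38, 92 tall, bystander; origin: centre of its underside
- jar: squat amber jar with black lid, diameter 56, 45 tall, bystander; origin: centre of its underside
Mind the look-alikes: they are no part of the job. Of the things shaped like the tag, the green one is meant. What is shaped like the hook but turquoise is not meant.

How it is judged:
By the outcome, as a careful person would: the job done as asked, in the order asked, and still so for the second after the job is handed in, with the robot touching nothing.
Of collar_a, collar_b, collar_c, collar_d, collar_e, collar_f only 3 to 4 are there at a start; the rules pass over those that are not, and their reading is None.
At some moment in a run one of collar_a, collar_b, collar_c, collar_d, collar_e, collar_f may be knocked a few centimetres aside while the robot is not near it.
Once in a run the grip may slacken for a moment while it holds something.
It also fails if it takes over 210 s, if anything falls off the work surface, if the arm or the gripper's body presses on something with over 40 N, if the wrist force passes 120 N, or if a joint passes its speed limit or range.

## Working session

There is one attempt and no reset: what is moved stays moved. The work goes in short steps, Python scripts to look and compute and a shell command to move; the robot and the scene stay as the last step left them, time stands still between calls to the robot, and variables do not carry over. Pictures are saved under pics/ and viewed, at most 15 in all, crops included, and the job is handed in when it is done.

```bash
ls; mkdir -p pics; cat > h.py <<'E'
import numpy as np, cv2
from scipy.spatial.transform import Rotation as R
from plant import robot, cams, look_for
def rot(a):
    a=np.array(a,float)
    return a if a.shape==(3,3) else (R.from_rotvec(a).as_matrix() if a.size==3 else R.from_quat(a).as_matrix())
def cloud(d):
    z=d["range_z"]; K=d["K"]; v,u=np.mgrid[0:480,0:640]
    P=np.stack([(u-K[0][2])/K[0][0]*z,-(v-K[1][2])/K[1][1]*z,-z],-1)
    W=P@rot(d["attitude"]).T+np.array(d["xyz"]); W[z==0]=np.nan
    return W
E
python3 - <<'E'
from h import *
for n in("scene","top"):
    d=cams.read_camera(n); print({k:v for k,v in d.items() if k not in("image","range_z")})
    cv2.imwrite(f"pics/{n}0.png",d["image"]); np.savez(f"{n}0.npz",W=cloud(d),im=d["image"])
    for t in["collar_a_mid","gauge","tray_ok","tray_tight","hook","tag","bottle_1","jar"]:
        print(n,t,[(np.round(r["rect"]).astype(int).tolist(),round(r["p"],2)) for r in look_for(d,t)][:7])
print(robot.sense())
E
```

```text
pics
{'K': array([[444.86140734,   0.        , 314.46659132],
       [  0.        , 444.86140734, 230.75846465],
       [  0.        ,   0.        ,   1.        ]]), 'xyz': array([ 1.3167662 , -0.54134533,  0.92590067]), 'attitude': array([0.81603776, 0.35553609, 0.78993516]), 'shot': 1}
scene collar_a_mid []
scene gauge [([249, 244, 331, 295], 0.82), ([134, 341, 157, 370], 0.28)]
scene tray_ok [([111, 280, 190, 343], 0.78), ([196, 313, 227, 348], 0.46)]
scene tray_tight [([313, 184, 368, 222], 0.75), ([248, 245, 337, 294], 0.21)]
scene hook [([372, 139, 405, 202], 0.89), ([358, 192, 398, 265], 0.87)]
scene tag [([180, 364, 213, 399], 0.95), ([243, 347, 283, 361], 0.78), ([195, 318, 224, 348], 0.6)]
scene bottle_1 [([388, 199, 402, 222], 0.7), ([134, 342, 157, 374], 0.55)]
scene jar [([326, 290, 349, 316], 0.68)]
{'K': array([[564.63332266,   0.        , 313.22428898],
       [  0.        , 564.63332266, 250.64670916],
       [  0.        ,   0.        ,   1.        ]]), 'xyz': array([0.5396101 , 0.07810548, 1.76908644]), 'attitude': array([ 0.0429735 , -0.04771786, -1.56321858]), 's
[... 481 characters left out ...]
 336, 212], 0.78)]
{'time_s': 0.9, 'joint_pos': array([ 1.00055373e+00,  2.06552554e-01,  1.54146803e+00,  2.31141330e-05,
        1.39352889e+00, -1.50520045e-01]), 'qd': array([-0.00038945,  0.002042  , -0.00120841, -0.00165644, -0.00065074,
        0.0012769 ]), 'joint_efforts': array([ 1.24458242e-03, -3.83030462e+01, -2.91980284e+01, -1.66322047e-05,
        4.53735802e-04, -5.63639929e-06]), 'ee_pos': array([0.23433673, 0.52508676, 0.40472384]), 'ee_rot': array([-6.54474849e-01, -3.07265829e+00, -7.60790545e-05]), 'force': array([ 0.5351949 ,  0.98084465, -0.49200917]), 'ft_torque': array([-0.01223807, -0.00811626,  0.03608309]), 'gripper_force': 0.0, 'grip_width': 0.08571999259000404}
```

View pics/top0.png

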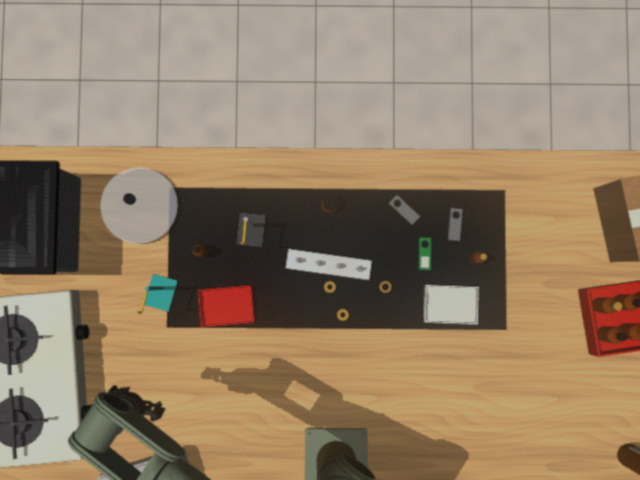

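View pics/scene0.png

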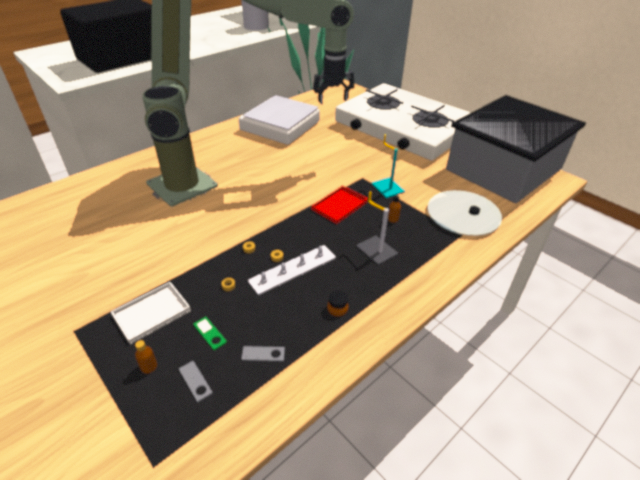

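The top view shows the black mat with three gold collars at (330,287), (385,287) and (343,315), and the white gauge with four pins around (328,264). The red tray is at (226,305) and the white tray at (451,304). There is a green tag at (425,253) and two grey look-alikes at (405,209) and (455,224). The grey hook stand with the yellow wire is at (250,230), and the turquoise one at (158,293) is the look-alike. I'll measure these next.

```bash
cat > m.py <<'E'
from h import *
for n in("top","scene"):
    f=np.load(n+"0.npz"); W,im=f["W"],f["im"]
    hsv=cv2.cvtColor(im,cv2.COLOR_BGR2HSV); H,S,V=[hsv[...,i].astype(int) for i in range(3)]
    on=(W[...,0]>.2)&(W[...,0]<.85)&(np.abs(W[...,1])<.62)
    def comps(m,name,mn=8):
        k,l,s,c=cv2.connectedComponentsWithStats((m&on).astype(np.uint8),connectivity=8)
        for i in range(1,k):
            if s[i,4]>=mn:
                p=W[l==i]; q=np.median(p,0); b=[np.percentile(p,2,axis=0),np.percentile(p,98,axis=0)]
                print(n,name,"px",c[i].round(1),s[i,4],"med",(q*1000).round(),"min",(b[0]*1000).round(),"max",(b[1]*1000).round())
    comps((H>14)&(H<32)&(S>110)&(V>90)&(W[...,2]>.006),"gold")
    comps((H>45)&(H<80)&(S>120),"green")
    comps((S<50)&(V>140),"white",30)
    comps((H<6)&(S>180)&(V>100),"red",30)
    if n=="top":
        comps((W[...,2]>.02)&(W[...,2]<.25),"tall",4)
print(np.nanmedian(np.load("top0.npz")["W"][200:300,270:285],axis=(0,1)))
im=np.load("top0.npz")["im"][180:335,165:510]; cv2.imwrite("pics/c1.png",cv2.resize(im,None,fx=2.3,fy=2.3,interpolation=cv2.INTER_CUBIC))
E
python3 m.py
```

```text
top gold px [243.8 232.8] 73 med [682. 272. 160.] min [651. 266.   8.] max [719. 296. 189.]
top gold px [482.5 256.5] 50 med [ 623. -432.   91.] min [ 613. -445.   60.] max [ 635. -424.  100.]
top gold px [329.7 286.3] 82 med [532.  20.  14.] min [516.   5.   7.] max [547.  37.  25.]
top gold px [385.1 286.3] 66 med [ 533. -151.   15.] min [ 517. -166.    7.] max [ 548. -134.   23.]
top gold px [142.4 302.8] 66 med [478. 558. 161.] min [453. 545.   7.] max [515. 603. 188.]
top gold px [342.5 314.1] 84 med [445. -19.  16.] min [430. -36.   8.] max [461.  -4.  22.]
top gold px [274.8 362.6] 8 med [295. 189.   7.] min [287. 186.   6.] max [302. 194.  16.]
top gold px [457.8 381. ] 8 med [ 242. -376.    7.] min [ 237. -380.    6.] max [ 247. -371.   11.]
top gold px [114.2 386.6] 12 med [274. 581. 298.] min [266. 574. 290.] max [276. 585. 343.]
top gold px [138.6 395.1] 22 med [260. 500. 365.] min [206. 491.   7.] max [271. 619. 371.]
top gold px [163.3 409.3] 12 med [215. 456. 297.] min [204. 452. 272.] max [219. 468. 304.]
top gold px [151.4 421.9] 19 med [235. 423. 526.] min [202. 406
[... 4817 characters left out ...]
    4.] max [ 816. -168.   10.]
scene white px [193.6 378. ] 433 med [ 720. -370.    6.] min [ 683. -388.    3.] max [ 775. -353.   10.]
scene white px [355.  391.2] 440 med [ 723.  227. -749.] min [ 711.   82. -758.] max [ 735.  406. -741.]
scene white px [369.5 404.2] 2031 med [ 801.  233. -749.] min [ 752.   81. -758.] max [ 848.  410. -741.]
scene white px [288.2 449.8] 608 med [ 723. -121. -750.] min [ 711. -268. -758.] max [ 736.   52. -741.]
scene white px [311.1 456. ] 1980 med [ 794.  -70. -749.] min [ 750. -213. -757.] max [ 847.   57. -741.]
scene red px [339.7 204.1] 1109 med [469. 345.   5.] min [411. 259.   0.] max [529. 426.  19.]
[6.45749764e-01 1.86757843e-01 2.28065565e-04]
```

View pics/c1.png

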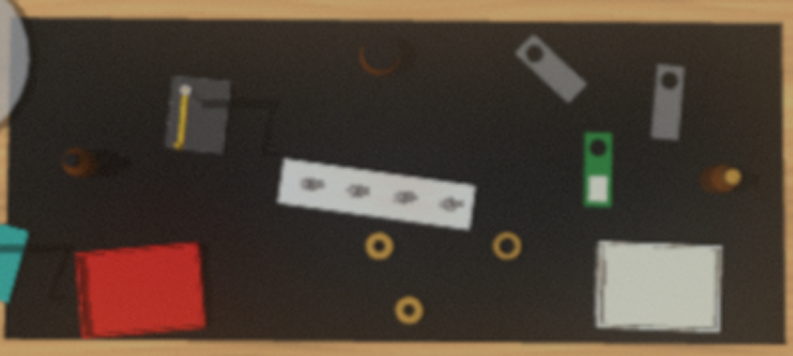

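Three collars, and the two cameras agree on their positions (in mm): A (532,20), B (533,-151), C (446,-20). The tag that's meant is the green one at (425,253) in the top view; the other two are grey. The hook that's meant is the grey-footed one at (250,230); the turquoise one at (158,293) is ruled out by the description. I'll grip along the gauge's y axis, heading about 82°.

```bash
cat >> h.py <<'E'
def go(x,y,z,head=None,down=True):
    "shift (cm) and turn (10 deg) along tool axes to tcp target mm; head=heading of tool y, deg, tool down"
    s=robot.sense(); M=rot(s["ee_rot"]); p=s["ee_pos"]*1000
    t=np.zeros(3)
    if head is not None:
        h=np.deg2rad(head); yt=np.array([np.cos(h),np.sin(h),0]); zt=np.array([0,0,-1.]); G=np.stack([np.cross(yt,zt),yt,zt],1)
        t=np.degrees(R.from_matrix(M.T@G).as_rotvec())/10
    print("shift",(M.T@(np.array([x,y,z])-p)/10).round(2),"turn",t.round(2),"| tcp",p.round(1),"t",round(s["time_s"],1),"w",round(s["grip_width"]*1000,1),"F",s["force"].round(1))
def collars(n="top"):
    d=cams.read_camera(n); W=cloud(d); hsv=cv2.cvtColor(d["image"],cv2.COLOR_BGR2HSV)
    H,S,V=[hsv[...,i].astype(int) for i in range(3)]
    m=(H>14)&(H<32)&(S>110)&(V>90)&(W[...,2]>.006)&(W[...,2]<.05)&(W[...,0]>.38)&(W[...,0]<.76)&(np.abs(W[...,1])<.5)
    k,l,s,c=cv2.connectedComponentsWithStats(m.astype(np.uint8))
    for i in range(1,k):
        if s[i,4]>25: p=W[l==i]*1000; a,b=np.percentile(p,2,axis=0),np.percentile(p,98,axis=0); print(n,"px",c[i].round(),s[i,4],"mid",((a+b)/2).round(),"z98",b[2].round(),"size",(b-a).round())
    return d,W
E
python3 -c "
from h import *
go(532,20.5,250,82)"
```

```text
shift [-47.75 -33.95  15.47] turn [ 0.  -0.  -1.6] | tcp [234.3 525.1 404.7] t 0.9 w 85.7 F [ 0.5  1.  -0.5]
```

```bash
python3 -m handwheel '[-6,-4,1,0,0,-0.5,-12,-8.5,3,0,0,-1,-18,-12.8,5,0,0,-1.6,-24,-17,7,0,0,-1.6,-30,-21.3,9,0,0,-1.6,-36,-25.6,11,0,0,-1.6,-42,-29.9,13,0,0,-1.6,-47.7,-33.9,13.5,0,0,-1.6]' 6.0 30; python3 -m handwheel '[0,0,0,0,0,0,0,0,0,0,0,0]'; python3 -c "
from h import *
go(532,20.5,250,82); d,W=collars('scene'); cv2.imwrite('pics/s1.png',cv2.resize(d['image'][150:350,180:400],None,fx=3,fy=3)); go(532,20.5,175,82)"
```

```text
time_s: 1.9
ee_pos: [0.4817, 0.1049, 0.2876]
ee_rot: [0.221, 3.134, 0.0]
force: [0.8, 0.7, -0.7]
grip_width: 0.06
gripper_force: 0.0
time_s: 2.15
ee_pos: [0.481, 0.1068, 0.288]
ee_rot: [-0.222, -3.133, -0.001]
force: [-0.4, 0.2, -0.2]
grip_width: 0.0602
gripper_force: 0.0
shift [-6.27 -7.82  3.8 ] turn [ 0.   -0.   -0.01] | tcp [481.  106.8 288. ] t 2.1 w 60.2 F [-0.4  0.2 -0.2]
scene px [248. 246.] 95 mid [445. -20.  13.] z98 20.0 size [34. 33. 12.]
scene px [277. 255.] 100 mid [531.  21.  13.] z98 20.0 size [33. 32. 13.]
scene px [228. 283.] 103 mid [ 532. -152.   13.] z98 19.0 size [33. 33. 12.]
shift [-6.29 -7.9  11.31] turn [ 0. -0. -0.] | tcp [480.7 107.5 288.2] t 2.2 w 60.3 F [0.2 0.3 0.3]
```

View pics/s1.png

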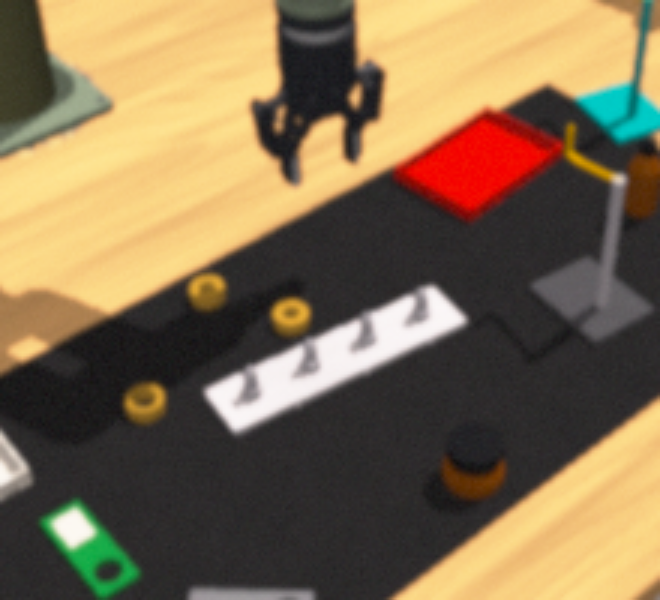

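The scene view shows the three collars undisturbed and the gripper clear. I'll go down on A.

```bash
python3 -m handwheel '[-3.1,-4,3,0,0,0,-6.3,-7.9,6,0,0,0,-6.3,-7.9,7,0,0,0,-6.3,-7.9,9,0,0,0,-6.3,-7.9,11.3,0,0,0,-6.3,-7.9,11.3,0,0,0]' ; python3 -m handwheel '[0,0,0,0,0,0,0,0,0,0,0,0,0,0,0,0,0,0,0,0,0,0,0,0]' 3.0 40;python3 -c "
from h import *
go(532,20.5,175,82)"
```

```text
time_s: 2.95
ee_pos: [0.5306, 0.022, 0.1738]
ee_rot: [-0.216, -3.129, -0.001]
force: [-0.3, -0.6, -0.5]
grip_width: 0.0602
gripper_force: 0.0
time_s: 3.45
ee_pos: [0.5331, 0.0202, 0.1767]
ee_rot: [0.221, 3.132, 0.002]
force: [-2.3, 3.7, 6.6]
grip_width: 0.035
gripper_force: 39.9
shift [0.12 0.01 0.17] turn [ 0.01  0.01 -0.01] | tcp [533.1  20.2 176.7] t 3.5 w 35.0 F [-2.3  3.7  6.6]
```

```bash
python3 -m handwheel '[0,0,-1,0,0,0,0,0,-3,0,0,0,0,0,-5,0,0,0,0,0,-7,0,0,0,0,0,-7,0,0,0]' ; python3 -c "
from h import *
go(615,120,248,82)"
```

```text
time_s: 4.08
ee_pos: [0.5335, 0.0194, 0.2474]
ee_rot: [0.221, 3.129, -0.001]
force: [-0.4, -0.0, -1.0]
grip_width: 0.0346
gripper_force: 39.9
shift [-6.65 11.1  -0.03] turn [-0.    0.03 -0.01] | tcp [533.5  19.4 247.4] t 4.1 w 34.6 F [-0.4 -0.  -1. ]
```

```bash
python3 -m handwheel '[-1.5,2.5,0,0,0,0,-3.5,5.5,0,0,0,0,-5.5,9,0,0,0,0,-6.65,11.1,0,0,0,0,-6.65,11.1,0,0,0,0,-6.65,11.1,0,0,0,0]' ; python3 -c "
from h import *
d,W=collars('scene'); cv2.imwrite('pics/s2.png',cv2.resize(d['image'][190:290,240:360],None,fx=6,fy=6,interpolation=cv2.INTER_CUBIC));go(615,120,203,82)"
```

```text
time_s: 4.82
ee_pos: [0.6131, 0.1198, 0.244]
ee_rot: [-0.221, -3.132, 0.001]
force: [-0.7, -1.1, -0.6]
grip_width: 0.0347
gripper_force: 40.0
scene px [249. 246.] 94 mid [446. -19.  13.] z98 19.0 size [34. 33. 13.]
scene px [228. 283.] 104 mid [ 533. -151.   12.] z98 19.0 size [35. 31. 12.]
shift [-0.2   0.07  4.12] turn [-0.   -0.01 -0.01] | tcp [613.  119.6 244.2] t 4.9 w 34.7 F [-0.6 -0.5 -0.5]
```

View pics/s2.png

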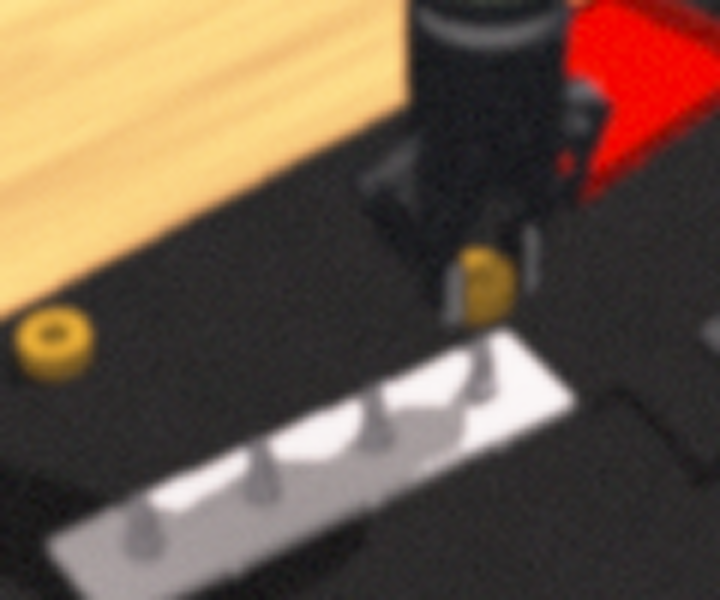

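```bash
cat >> h.py <<'E'
def held(n="scene",r=.05):
    d=cams.read_camera(n); W=cloud(d); hsv=cv2.cvtColor(d["image"],cv2.COLOR_BGR2HSV); H,S,V=[hsv[...,i].astype(int) for i in range(3)]
    p=robot.sense()["ee_pos"]
    m=(H>10)&(H<32)&(S>110)&(V>60)&(np.linalg.norm(W[...,:2]-p[:2],axis=-1)<r)
    q=W[m]*1000; a,b=np.percentile(q,3,axis=0),np.percentile(q,97,axis=0); print("held",len(q),a.round(),b.round(),"rel tcp",((a+b)/2-p*1000).round())
    v,u=np.where(m); return d,W,q,(u.mean(),v.mean())
E
python3 -c "
from h import *
d,W,q,c=held(); 
C=q-q.mean(0); print(np.linalg.svd(C,full_matrices=0)[1:])
for x in np.argsort(-q[:,2])[::3]: print(q[x].round())
u,v=map(int,c); cv2.imwrite('pics/s3.png',cv2.resize(d['image'][v-25:v+25,u-30:u+30],None,fx=12,fy=12,interpolation=cv2.INTER_CUBIC))"
```

```text
held 171 [590.  85.  71.] [643. 159. 348.] rel tcp [  4.   3. -35.]
(array([1381.5057187 ,  335.31237154,  125.55510769]), array([[-0.03218445, -0.01749245, -0.99932886],
       [ 0.57226418,  0.81941418, -0.03277356],
       [ 0.81943753, -0.57293491, -0.01636209]]))
[643. 142. 365.]
[630. 164. 351.]
[644. 139. 346.]
[642. 138. 335.]
[640. 149. 320.]
[595.  90. 314.]
[639. 161. 312.]
[594.  91. 310.]
[639. 157. 308.]
[641. 145. 307.]
[595.  90. 306.]
[639. 147. 300.]
[596.  89. 298.]
[641. 138. 292.]
[589.  92. 280.]
[590.  91. 278.]
[591.  90. 273.]
[600.  86. 267.]
[644. 136. 264.]
[600.  85. 261.]
[585.  95. 245.]
[594.  87. 241.]
[599.  83. 232.]
[596.  85. 223.]
[595.  87. 218.]
[593.  88. 207.]
[623.  95. 120.]
[622. 131.  87.]
[616. 133.  86.]
[621. 120.  85.]
[617. 136.  85.]
[606. 130.  85.]
[609. 135.  84.]
[603. 129.  83.]
[599. 132.  83.]
[595. 128.  83.]
[624. 114.  83.]
[626. 124.  82.]
[618. 108.  82.]
[629. 121.  82.]
[607. 130.  82.]
[602. 138.  82.]
[624. 110.  81.]
[595. 125.  81.]
[623. 131.  80.]
[625. 128.  79.]
[599. 121.  78.]
[606. 130.  77.]
[622. 136.  77.]
[617. 105.  76.]
[607. 129.  75.]
[619. 111.  74.]
[624. 111.  73.]
[627. 115.  73.]
[605. 124.  72.]
[623. 115.  71.]
[600. 124.  69.]
```

View pics/s3.png

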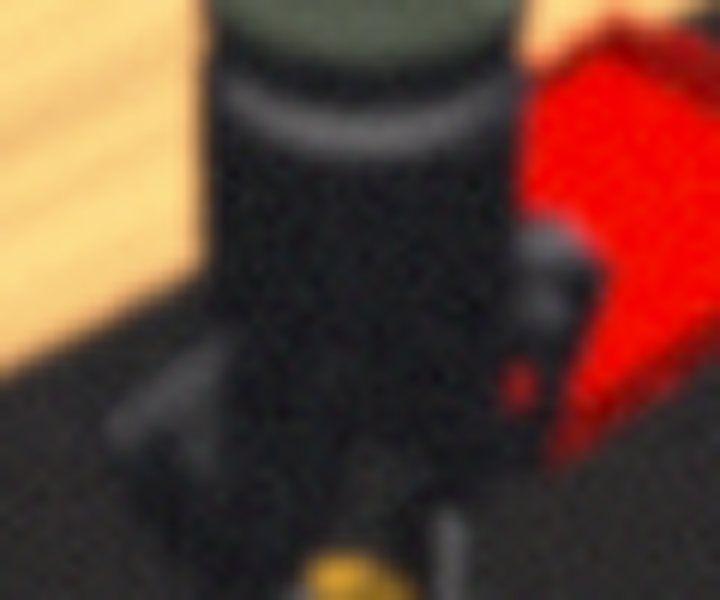

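The cloud shows the collar level (z 70 to 86) and centred over the pin. I'll lower it past the taper, then feel downwards.

```bash
python3 -m handwheel '[-0.15,0,1,0,0,0,-0.15,0,2,0,0,0,-0.15,0,3,0,0,0,-0.15,0,4.1,0,0,0,-0.15,0,4.1,0,0,0]' ; python3 -m handwheel '[0,0,0.5,0,0,0,0,0,1,0,0,0,0,0,1,0,0,0]';python3 -c "
from h import *
go(614.5,120,175,82)"
```

```text
time_s: 5.55
ee_pos: [0.6149, 0.1201, 0.2026]
ee_rot: [-0.22, -3.132, 0.0]
force: [-0.5, 0.6, -0.3]
grip_width: 0.0346
gripper_force: 40.1
time_s: 5.92
ee_pos: [0.6155, 0.1202, 0.1948]
ee_rot: [0.22, 3.133, -0.0]
force: [-0.8, 1.2, 4.1]
grip_width: 0.0345
gripper_force: 40.4
shift [ 0.1  -0.03  1.98] turn [ 0.  0. -0.] | tcp [615.5 120.2 194.8] t 5.9 w 34.5 F [-0.8  1.2  4.1]
```

```bash
python3 -m handwheel '[0,0,0,0,0,0,0,0,0,0,0,0,0,0,0,0,0,0]' 4.8; python3 -m handwheel '[0,0,-2,0,0,0,0,0,-4,0,0,0,0,0,-6,0,0,0,0,0,-8,0,0,0,1,-4,-8,0,0,0,2,-8,-8,0,0,0,3,-12,-8,0,0,0,3,-12,-8,0,0,0]'; python3 -c "
from h import *
d,W=collars('scene'); W=cloud(d); m=np.linalg.norm(W[...,:2]-[.614,.12],axis=-1)<.025; print(np.percentile(W[m][:,2]*1000,[50,70,80,90,95,99]).round())
cv2.imwrite('pics/s4.png',cv2.resize(d['image'][220:290,260:350],None,fx=8,fy=8,interpolation=cv2.INTER_CUBIC))
go(446,-19.5,235,82)"
```

```text
time_s: 6.3
ee_pos: [0.6152, 0.1201, 0.1938]
ee_rot: [-0.221, -3.134, 0.0]
force: [-0.0, 0.4, 0.4]
grip_width: 0.0481
gripper_force: 0.0
time_s: 7.3
ee_pos: [0.5682, 0.0034, 0.2751]
ee_rot: [0.226, 3.133, -0.001]
force: [-0.1, -0.1, -0.6]
grip_width: 0.0478
gripper_force: 0.0
scene px [249. 246.] 95 mid [446. -20.  14.] z98 20.0 size [32. 31. 14.]
scene px [319. 250.] 83 mid [613. 120.  30.] z98 38.0 size [34. 32. 16.]
scene px [228. 283.] 104 mid [ 532. -151.   13.] z98 19.0 size [34. 32. 12.]
[23. 33. 34. 36. 38. 43.]
shift [11.81 -4.13  4.  ] turn [ 0.    0.01 -0.02] | tcp [568.7   4.6 275.2] t 7.3 w 48.2 F [-0.9  0.3 -0.5]
```

View pics/s4.png

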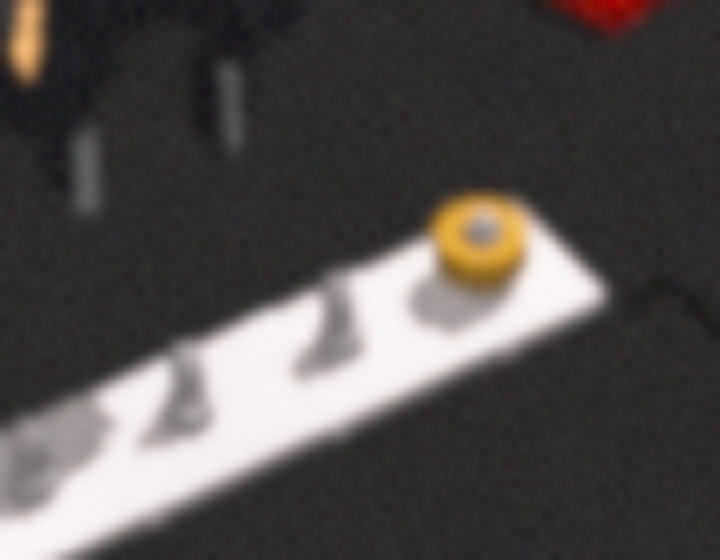

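A is on the pin: top at z about 34, floating above the plinth, so it's stopped at the step. C is next.

```bash
python3 -m handwheel '[3,-1,1,0,0,0,6,-2,2,0,0,0,9,-3.2,4,0,0,0,11.8,-4.1,6,0,0,0,11.8,-4.1,8,0,0,0,11.8,-4.1,9.7,0,0,0,11.8,-4.1,9.7,0,0,0]' 6; python3 -c "
from h import *
go(446,-19.5,178,82)";python3 -m handwheel '[0,0,0,0,0,0,0,0,0,0,0,0,0,0,0,0,0,0,0,0,0,0,0,0]' 3.0 40;python3 -m handwheel '[0,0,-2,0,0,0,0,0,-5,0,0,0,0,0,-7.2,0,0,0,0,0,-7.2,0,0,0]';python3 -c "
from h import *
go(598,-6,248,82)"
```

```text
time_s: 8.22
ee_pos: [0.4461, -0.0177, 0.1766]
ee_rot: [-0.219, -3.132, -0.001]
force: [-0.1, 0.9, -0.9]
grip_width: 0.0599
gripper_force: 0.0
shift [-0.01 -0.18 -0.14] turn [ 0.   -0.01  0.  ] | tcp [446.1 -17.7 176.6] t 8.2 w 59.9 F [-0.1  0.9 -0.9]
time_s: 8.72
ee_pos: [0.4472, -0.0185, 0.1784]
ee_rot: [0.221, 3.131, 0.0]
force: [-0.7, 2.1, 5.3]
grip_width: 0.0337
gripper_force: 39.9
time_s: 9.22
ee_pos: [0.4473, -0.0188, 0.251]
ee_rot: [0.22, 3.129, -0.002]
force: [-0.4, -0.2, -0.0]
grip_width: 0.0337
gripper_force: 40.0
shift [-14.74   3.38   0.38] turn [-0.    0.03 -0.01] | tcp [447.3 -18.8 251. ] t 9.2 w 33.7 F [-0.4 -0.2 -0. ]
```

```bash
python3 -m handwheel '[-2,0.5,0,0,0,0,-5,1.2,0,0,0,0,-8,2,0,0,0,0,-12,2.7,0,0,0,0,-14.7,3.4,0,0,0,0,-14.7,3.4,0,0,0,0,-14.7,3.4,0,0,0,0]'; cat >> h.py <<'E'
def held2():
    d=cams.read_camera("scene"); W=cloud(d); hsv=cv2.cvtColor(d["image"],cv2.COLOR_BGR2HSV); H,S,V=[hsv[...,i].astype(int) for i in range(3)]
    p=robot.sense()["ee_pos"]
    m=(H>14)&(H<32)&(S>120)&(V>80)&(np.linalg.norm(W[...,:2]-p[:2],axis=-1)<.05)&(W[...,2]<p[2]-.145)&(W[...,2]>p[2]-.185)
    q=W[m]*1000; a,b=np.percentile(q,3,axis=0),np.percentile(q,97,axis=0); print("held",len(q),a.round(),b.round(),"mid rel tcp",((a+b)/2-p*1000).round())
E
python3 -c "
from h import *
held2(); go(598,-6,205,82)"
```

```text
time_s: 10.1
ee_pos: [0.5953, -0.0054, 0.2475]
ee_rot: [-0.22, -3.13, -0.0]
force: [-0.9, 0.5, -0.1]
grip_width: 0.0336
gripper_force: 40.0
held 105 [577. -20.  71.] [609.  11.  88.] mid rel tcp [  -2.    1. -169.]
shift [-0.31 -0.02  4.28] turn [-0.   -0.02 -0.01] | tcp [595.1  -5.4 247.8] t 10.2 w 33.6 F [-0.3  1.  -0. ]
```

```bash
python3 -m handwheel '[-0.25,-0.1,1,0,0,0,-0.25,-0.1,2,0,0,0,-0.25,-0.1,3,0,0,0,-0.25,-0.1,4.1,0,0,0,-0.25,-0.1,4.1,0,0,0]' ; python3 -m handwheel '[0,0,0.5,0,0,0,0,0,1.1,0,0,0,0,0,1.1,0,0,0]';python3 -c "
from h import *
go(598,-6,175,82)"
```

```text
time_s: 10.78
ee_pos: [0.5983, -0.0067, 0.2065]
ee_rot: [-0.221, -3.131, -0.001]
force: [-0.6, -0.8, -1.1]
grip_width: 0.0332
gripper_force: 41.8
time_s: 11.15
ee_pos: [0.5988, -0.0068, 0.1968]
ee_rot: [-0.22, -3.134, -0.0]
force: [-0.7, -0.5, -1.2]
grip_width: 0.0338
gripper_force: 41.8
shift [0.09 0.07 2.18] turn [-0.   -0.   -0.01] | tcp [598.8  -6.8 196.8] t 11.2 w 33.8 F [-0.7 -0.5 -1.2]
```

Nothing felt yet, so I'll lower a little more.

```bash
python3 -m handwheel '[0,0,0.3,0,0,0,0,0,0.3,0,0,0,0,0,0.3,0,0,0]';python3 -m handwheel '[0,0,0.3,0,0,0,0,0,0.3,0,0,0,0,0,0.3,0,0,0]'
```

```text
time_s: 11.52
ee_pos: [0.5992, -0.0068, 0.1963]
ee_rot: [0.22, 3.134, -0.0]
force: [-4.2, 0.2, 9.9]
grip_width: 0.0337
gripper_force: 42.8
time_s: 11.9
ee_pos: [0.5995, -0.0068, 0.196]
ee_rot: [0.22, 3.134, -0.001]
force: [-10.2, 0.6, 25.4]
grip_width: 0.0332
gripper_force: 44.0
```

It stopped at the step. Releasing, then looking.

```bash
python3 -m handwheel '[0,0,-0.4,0,0,0,0,0,-0.4,0,0,0,0,0,-0.4,0,0,0,0,0,-0.4,0,0,0]' 4.8; python3 -m handwheel '[0,0,-2,0,0,0,0,0,-4,0,0,0,0,0,-6,0,0,0,2,-4,-7,0,0,0,4,-8,-7,0,0,0,5,-12,-7,0,0,0,5,-14,-7,0,0,0,5,-14,-7,0,0,0]'; python3 -c "
from h import *
d,W=collars('scene'); collars('top')
cv2.imwrite('pics/s5.png',cv2.resize(d['image'][220:300,240:350],None,fx=7,fy=7,interpolation=cv2.INTER_CUBIC))
go(532.5,-151,178,82)"
```

```text
time_s: 12.4
ee_pos: [0.5986, -0.0068, 0.1944]
ee_rot: [-0.22, -3.133, -0.0]
force: [0.5, 0.4, -0.4]
grip_width: 0.0483
gripper_force: 0.0
time_s: 13.4
ee_pos: [0.5302, -0.1396, 0.2663]
ee_rot: [0.224, 3.131, -0.001]
force: [0.4, -0.0, -0.6]
grip_width: 0.0479
gripper_force: 0.0
scene px [319. 250.] 83 mid [613. 119.  29.] z98 37.0 size [32. 32. 15.]
scene px [282. 268.] 87 mid [598.  -9.  29.] z98 37.0 size [34. 31. 16.]
scene px [228. 283.] 103 mid [ 533. -151.   13.] z98 19.0 size [34. 32. 12.]
top px [299. 260.] 61 mid [612. 118.  31.] z98 42.0 size [28. 28. 22.]
top px [339. 265.] 62 mid [598.  -8.  34.] z98 42.0 size [27. 28. 17.]
shift [-0.39 -1.26  8.76] turn [ 0.    0.01 -0.01] | tcp [ 530.3 -138.   265.6] t 13.5 w 48.0 F [-0.7  0.4 -0.4]
```

View pics/s5.png

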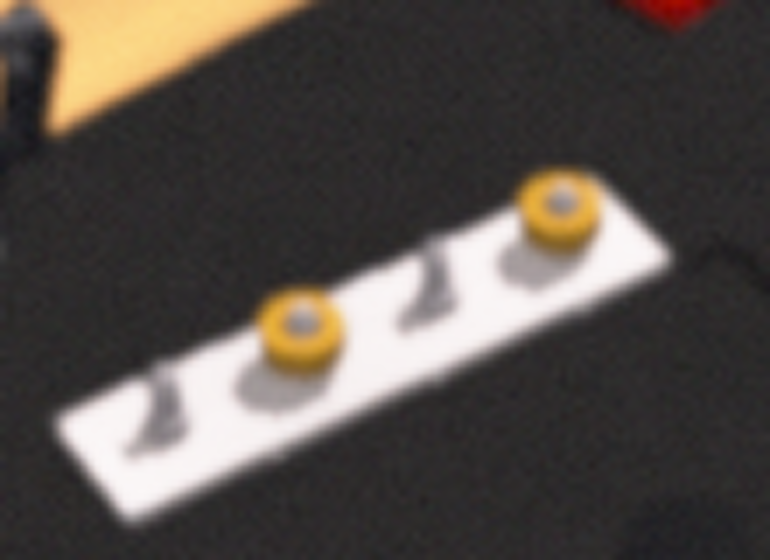

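```bash
python3 -m handwheel '[-0.4,-1.2,2,0,0,0,-0.4,-1.2,4,0,0,0,-0.4,-1.2,6,0,0,0,-0.4,-1.2,8.7,0,0,0,-0.4,-1.2,8.7,0,0,0]' 6; python3 -m handwheel '[0,0,0,0,0,0,0,0,0,0,0,0,0,0,0,0,0,0,0,0,0,0,0,0]' 3.0 40;python3 -m handwheel '[0,0,-2,0,0,0,0,0,-5,0,0,0,0,0,-7.2,0,0,0,0,0,-7.2,0,0,0]';python3 -c "
from h import *
go(588,-70,248,82)"
```

```text
time_s: 14.12
ee_pos: [0.5312, -0.1489, 0.1758]
ee_rot: [-0.217, -3.129, -0.004]
force: [-0.5, 1.1, -0.2]
grip_width: 0.0598
gripper_force: 0.0
time_s: 14.62
ee_pos: [0.5329, -0.1511, 0.1796]
ee_rot: [0.221, 3.131, -0.001]
force: [0.7, 1.8, 6.5]
grip_width: 0.0335
gripper_force: 40.3
time_s: 15.12
ee_pos: [0.5328, -0.1514, 0.2519]
ee_rot: [0.221, 3.13, -0.003]
force: [0.2, 0.9, -0.6]
grip_width: 0.0333
gripper_force: 39.9
shift [-4.33  8.84  0.4 ] turn [-0.01  0.02 -0.01] | tcp [ 532.8 -151.4  251.9] t 15.1 w 33.3 F [ 0.2  0.9 -0.6]
```

```bash
python3 -m handwheel '[-0.8,1.5,0,0,0,0,-1.8,3.5,0,0,0,0,-3,6,0,0,0,0,-4.2,8,0,0,0,0,-4.3,8.8,0,0,0,0,-4.3,8.8,0,0,0,0]'; python3 -c "
from h import *
held2(); go(588,-70,205,82)"
```

```text
time_s: 15.88
ee_pos: [0.5868, -0.0691, 0.2494]
ee_rot: [-0.218, -3.133, 0.0]
force: [0.1, -0.2, -0.3]
grip_width: 0.0331
gripper_force: 39.9
held 101 [570. -84.  71.] [602. -53.  88.] mid rel tcp [  -0.    1. -170.]
shift [-0.15 -0.01  4.46] turn [-0.   -0.01 -0.  ] | tcp [586.6 -69.7 249.6] t 15.9 w 33.4 F [ 0.1  0.8 -0.9]
```

```bash
python3 -m handwheel '[-0.1,-0.1,1,0,0,0,-0.1,-0.1,2,0,0,0,-0.1,-0.1,3,0,0,0,-0.1,-0.1,4.1,0,0,0,-0.1,-0.1,4.1,0,0,0]' ; python3 -m handwheel '[0,0,0.6,0,0,0,0,0,1.2,0,0,0,0,0,1.2,0,0,0]';python3 -m handwheel '[0,0,0.2,0,0,0,0,0,0.4,0,0,0,0,0,0.4,0,0,0]'
```

```text
time_s: 16.55
ee_pos: [0.587, -0.0708, 0.2074]
ee_rot: [-0.221, -3.131, -0.001]
force: [-0.1, 0.6, -0.3]
grip_width: 0.0333
gripper_force: 39.9
time_s: 16.92
ee_pos: [0.5878, -0.0707, 0.1966]
ee_rot: [-0.221, -3.134, -0.001]
force: [1.0, 0.8, -0.3]
grip_width: 0.0334
gripper_force: 39.9
time_s: 17.3
ee_pos: [0.5878, -0.0708, 0.193]
ee_rot: [0.221, 3.134, 0.0]
force: [0.6, 0.5, -0.7]
grip_width: 0.0332
gripper_force: 39.9
```

```bash
python3 -m handwheel '[0,0,0.3,0,0,0,0,0,0.3,0,0,0,0,0,0.3,0,0,0]';python3 -m handwheel '[0,0,0.3,0,0,0,0,0,0.3,0,0,0,0,0,0.3,0,0,0]'
```

```text
time_s: 17.68
ee_pos: [0.5878, -0.0708, 0.1899]
ee_rot: [0.221, 3.134, 0.0]
force: [0.7, 0.9, -2.4]
grip_width: 0.0336
gripper_force: 39.8
time_s: 18.05
ee_pos: [0.588, -0.0709, 0.1876]
ee_rot: [0.22, 3.133, 0.0]
force: [-0.5, 1.5, 3.7]
grip_width: 0.0334
gripper_force: 40.4
```

B passes the step and reaches the plinth. Releasing, then checking.

```bash
python3 -m handwheel '[0,0,0,0,0,0,0,0,0,0,0,0,0,0,0,0,0,0]' 4.6; python3 -m handwheel '[0,0,-2,0,0,0,0,0,-4,0,0,0,0,0,-6,0,0,0,0,0,-8,0,0,0,4,-6,-8,0,0,0,6,-10,-8,0,0,0,6,-12,-8,0,0,0,6,-12,-8,0,0,0]'; python3 -c "
from h import *
d,W=collars('scene'); e,_=collars('top')
a=cv2.resize(d['image'][230:300,240:340],None,fx=7,fy=7,interpolation=cv2.INTER_CUBIC)
cv2.imwrite('pics/s6.png',a)
go(598,-8.5,240,82)"
```

```text
time_s: 18.42
ee_pos: [0.5876, -0.071, 0.1867]
ee_rot: [-0.221, -3.133, 0.0]
force: [0.3, 0.5, -0.1]
grip_width: 0.0457
gripper_force: 0.0
time_s: 19.42
ee_pos: [0.512, -0.1826, 0.2682]
ee_rot: [0.225, 3.131, -0.001]
force: [-0.4, 0.6, 0.3]
grip_width: 0.0462
gripper_force: 0.0
scene px [319. 250.] 85 mid [613. 119.  30.] z98 37.0 size [34. 32. 14.]
scene px [282. 268.] 89 mid [597.  -8.  30.] z98 38.0 size [33. 30. 15.]
scene px [262. 280.] 77 mid [587. -74.  20.] z98 27.0 size [35. 29. 14.]
top px [299. 260.] 61 mid [613. 118.  31.] z98 42.0 size [28. 28. 21.]
top px [339. 265.] 62 mid [598.  -8.  32.] z98 43.0 size [27. 28. 21.]
top px [360. 269.] 31 mid [586. -72.  23.] z98 30.0 size [28. 30. 12.]
shift [-6.07 18.27  2.78] turn [ 0.    0.01 -0.  ] | tcp [ 512.3 -180.9  267.6] t 19.5 w 46.0 F [ 0.1 -0.5 -0. ]
```

View pics/s6.png

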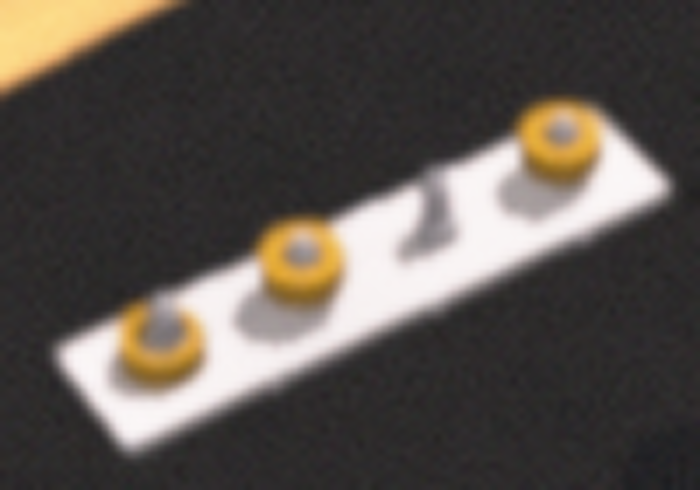

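All three are on the gauge. B is fully down with a visibly wider bore, and A and C are at the step. Now I'll sort, with B going to the white tray first.

```bash
python3 -c "
from h import *
go(587.5,-71.5,187,82)"; python3 -m handwheel '[-2,3,0,0,0,0,-4,6,0,0,0,0,-6,9,0,0,0,0,-6,12,0,0,0,0,-6,12,0,0,0,0]' 4.8;  python3 -c "
from h import *
go(587.5,-71.5,187,82)"
```

```text
shift [-5.9  11.88  8.07] turn [ 0.    0.01 -0.  ] | tcp [ 512.3 -180.9  267.6] t 19.5 w 46.0 F [ 0.1 -0.5 -0. ]
time_s: 20.15
ee_pos: [0.5885, -0.0672, 0.2667]
ee_rot: [-0.212, -3.134, -0.001]
force: [0.2, -0.8, -0.4]
grip_width: 0.0475
gripper_force: 0.0
shift [ 0.03 -0.44  7.97] turn [ 0.   -0.    0.03] | tcp [588.5 -67.2 266.7] t 20.1 w 47.5 F [ 0.2 -0.8 -0.4]
```

```bash
python3 -m handwheel '[0,0,1,0,0,0,0,0,2.5,0,0,0,0,0,2.5,0,0,0]';  python3 -c "
from h import *
go(587.5,-71.5,188,82)"
```

```text
time_s: 20.52
ee_pos: [0.5865, -0.0713, 0.2395]
ee_rot: [-0.222, -3.129, -0.001]
force: [0.2, -0.3, -0.5]
grip_width: 0.0481
gripper_force: 0.0
shift [-0.13 -0.01  5.15] turn [ 0.   -0.03 -0.01] | tcp [586.5 -71.3 239.5] t 20.5 w 48.1 F [ 0.2 -0.3 -0.5]
```

```bash
python3 -m handwheel '[-0.1,0,1.3,0,0,0,-0.1,0,2.6,0,0,0,-0.1,0,3.9,0,0,0,-0.1,0,5.2,0,0,0,-0.1,0,5.2,0,0,0]'; python3 -m handwheel '[0,0,0,0,0,0,0,0,0,0,0,0,0,0,0,0,0,0,0,0,0,0,0,0]' 3.0 40;python3 -m handwheel '[0,0,-1.5,0,0,0,0,0,-3,0,0,0,0,0,-5,0,0,0,0,0,-7,0,0,0,0,0,-7,0,0,0]';python3 -c "
from h import *
go(478,-345,245,82);held2()"
```

```text
time_s: 21.15
ee_pos: [0.5879, -0.0708, 0.1883]
ee_rot: [-0.22, -3.13, -0.001]
force: [-0.4, 0.7, -0.3]
grip_width: 0.0476
gripper_force: 0.0
time_s: 21.65
ee_pos: [0.589, -0.071, 0.1905]
ee_rot: [0.221, 3.133, -0.0]
force: [0.1, 0.9, -0.6]
grip_width: 0.0332
gripper_force: 39.8
time_s: 22.28
ee_pos: [0.5899, -0.0714, 0.2634]
ee_rot: [0.22, 3.128, -0.002]
force: [-0.4, -0.3, -0.3]
grip_width: 0.033
gripper_force: 40.7
shift [  7.26 -28.66   1.82] turn [-0.    0.03 -0.01] | tcp [589.9 -71.4 263.4] t 22.3 w 33.0 F [-0.4 -0.3 -0.3]
held 107 [574. -86.  82.] [606. -57.  99.] mid rel tcp [   1.   -0. -171.]
```

```bash
python3 -m handwheel '[1,-4,0,0,0,0,2,-8,0,0,0,0,3,-12,0,0,0,0,4,-16,0,0,0,0,5.2,-20,0,0,0,0,6.4,-24,0,0,0,0,7.3,-28.7,0,0,0,0,7.3,-28.7,0,0,0,0]'; python3 -m handwheel '[0,0,2,0,0,0,0,0,4,0,0,0,0,0,6,0,0,0,0,0,7.2,0,0,0,0,0,7.2,0,0,0]';python3 -c "
from h import *
go(478,-345,186,82);held2()"
```

```text
time_s: 23.32
ee_pos: [0.4748, -0.3478, 0.2594]
ee_rot: [-0.228, -3.132, 0.0]
force: [1.0, 0.2, -0.7]
grip_width: 0.0333
gripper_force: 40.7
time_s: 23.95
ee_pos: [0.4764, -0.3444, 0.1869]
ee_rot: [-0.219, -3.133, -0.002]
force: [-0.1, -0.5, -0.1]
grip_width: 0.0328
gripper_force: 42.4
shift [-0.17 -0.04  0.08] turn [ 0.01 -0.01 -0.  ] | tcp [ 476.4 -344.4  186.9] t 23.9 w 32.8 F [-0.1 -0.5 -0.1]
held 100 [ 460. -359.    9.] [ 491. -330.   24.] mid rel tcp [  -1.    0. -171.]
```

```bash
python3 -m handwheel '[0,0,0.3,0,0,0,0,0,0.3,0,0,0]';python3 -m handwheel '[0,0,0,0,0,0,0,0,0,0,0,0,0,0,0,0,0,0]' 4.8; python3 -m handwheel '[0,0,-2,0,0,0,0,0,-4,0,0,0,0,0,-6,0,0,0,0,0,-8.5,0,0,0,-1.5,5,-8.5,0,0,0,-3,10,-8.5,0,0,0,-5,15,-8.5,0,0,0,-6,20,-8.5,0,0,0]';python3 -c "
from h import *
go(598,-8,260,82)"
```

```text
time_s: 24.25
ee_pos: [0.4766, -0.3452, 0.1855]
ee_rot: [0.221, 3.133, -0.001]
force: [-0.1, 0.8, 2.2]
grip_width: 0.0328
gripper_force: 42.5
time_s: 24.62
ee_pos: [0.4762, -0.345, 0.185]
ee_rot: [-0.221, -3.134, -0.0]
force: [-0.9, -0.1, 0.2]
grip_width: 0.0482
gripper_force: 0.0
time_s: 25.62
ee_pos: [0.565, -0.1541, 0.2723]
ee_rot: [0.22, 3.131, -0.002]
force: [-0.7, -0.1, -0.0]
grip_width: 0.0484
gripper_force: 0.0
shift [-1.22 14.93  1.22] turn [-0.    0.02 -0.01] | tcp [ 565.  -154.1  272.3] t 25.6 w 48.4 F [-0.7 -0.1 -0. ]
```

```bash
python3 -m handwheel '[-0.3,4,0,0,0,0,-0.6,8,0,0,0,0,-1.1,12,0,0,0,0,-1.2,14.6,1,0,0,0,-1.2,14.6,2,0,0,0,-1.2,14.6,3,0,0,0]';python3 -c "
from h import *
collars(); collars('scene'); go(598,-8,197,82)"
```

```text
time_s: 26.38
ee_pos: [0.5961, -0.0129, 0.2405]
ee_rot: [0.22, 3.133, -0.001]
force: [0.2, 0.4, -0.8]
grip_width: 0.0483
gripper_force: 0.0
top px [298. 260.] 60 mid [612. 118.  30.] z98 41.0 size [28. 28. 22.]
top px [449. 305.] 37 mid [ 474. -346.   17.] z98 25.0 size [28. 31. 15.]
scene px [319. 250.] 82 mid [612. 119.  29.] z98 38.0 size [35. 33. 17.]
scene px [283. 267.] 90 mid [598.  -7.  33.] z98 42.0 size [32. 33. 18.]
scene px [153. 307.] 110 mid [ 475. -346.   16.] z98 23.0 size [33. 29. 15.]
shift [-0.2   0.57  4.19] turn [-0.   -0.02 -0.01] | tcp [595.3 -13.4 238.9] t 26.5 w 47.8 F [-0.6  0.4 -0.1]
```

```bash
python3 -m handwheel '[-0.2,0.55,0,0,0,0,-0.2,0.55,1.3,0,0,0,-0.2,0.55,2.6,0,0,0,-0.2,0.55,4.1,0,0,0,-0.2,0.55,4.1,0,0,0]'; python3 -m handwheel '[0,0,0,0,0,0,0,0,0,0,0,0,0,0,0,0,0,0,0,0,0,0,0,0]' 3.0 40;python3 -m handwheel '[0,0,-1.5,0,0,0,0,0,-3,0,0,0,0,0,-4.5,0,0,0,0,0,-6,0,0,0,0,0,-6,0,0,0]';python3 -c "
from h import *
held2();go(467,325,258,82)"
```

```text
time_s: 27.1
ee_pos: [0.5976, -0.0072, 0.1966]
ee_rot: [-0.22, -3.129, -0.001]
force: [0.4, 0.6, -1.1]
grip_width: 0.0481
gripper_force: 0.0
time_s: 27.6
ee_pos: [0.5987, -0.0071, 0.1992]
ee_rot: [-0.22, -3.134, -0.0]
force: [-1.0, 1.6, -0.4]
grip_width: 0.0335
gripper_force: 39.8
time_s: 28.22
ee_pos: [0.5997, -0.0075, 0.2615]
ee_rot: [0.22, 3.129, -0.001]
force: [-0.0, -0.2, -0.4]
grip_width: 0.0335
gripper_force: 39.9
held 109 [585. -22.  83.] [616.   8.  99.] mid rel tcp [   1.    0. -169.]
shift [17.75 31.06  0.18] turn [-0.    0.01 -0.01] | tcp [599.2  -7.4 260.2] t 28.3 w 33.3 F [-0.3  0.6 -1.2]
```

```bash
python3 -c "
from h import *
go(443,345,258,82)"; python3 -m handwheel '[2,3.3,0,0,0,0,5,8,0,0,0,0,8,13,0,0,0,0,11,18,0,0,0,0,14,23,0,0,0,0,17,28,0,0,0,0,20.4,32.7,0,0,0,0,20.4,32.7,0,0,0,0]'; python3 -m handwheel '[0,0,2,0,0,0,0,0,4,0,0,0,0,0,6,0,0,0,0,0,7.2,0,0,0,0,0,7.2,0,0,0]';python3 -c "
from h import *
go(443,345,184,82);held2()"
```

```text
shift [20.4  32.71  0.18] turn [-0.    0.01 -0.01] | tcp [599.2  -7.4 260.2] t 28.3 w 33.3 F [-0.3  0.6 -1.2]
time_s: 29.28
ee_pos: [0.44, 0.348, 0.2582]
ee_rot: [-0.211, -3.133, 0.001]
force: [1.3, -0.4, -1.0]
grip_width: 0.0336
gripper_force: 39.9
time_s: 29.9
ee_pos: [0.4428, 0.3443, 0.1863]
ee_rot: [-0.222, -3.132, 0.002]
force: [-0.4, -0.3, 0.0]
grip_width: 0.0332
gripper_force: 40.6
shift [-0.01  0.08  0.23] turn [-0.01 -0.01 -0.01] | tcp [442.8 344.3 186.3] t 29.9 w 33.2 F [-0.4 -0.3  0. ]
held 48 [431. 331.  11.] [458. 358.  26.] mid rel tcp [   1.    0. -169.]
```

```bash
python3 -m handwheel '[0,0,0.35,0,0,0,0,0,0.35,0,0,0]';python3 -m handwheel '[0,0,0,0,0,0,0,0,0,0,0,0,0,0,0,0,0,0]' 4.8; python3 -m handwheel '[0,0,-2,0,0,0,0,0,-4,0,0,0,0,0,-6,0,0,0,0,0,-8,0,0,0,-4,-5,-8,0,0,0,-8,-10,-8,0,0,0,-11,-15,-8,0,0,0,-14,-19,-8,0,0,0]';python3 -c "
from h import *
go(613,118.5,240,82)"
```

```text
time_s: 30.2
ee_pos: [0.4433, 0.3452, 0.1847]
ee_rot: [0.22, 3.132, 0.001]
force: [-0.2, -0.0, 2.9]
grip_width: 0.0332
gripper_force: 40.9
time_s: 30.58
ee_pos: [0.4425, 0.345, 0.1834]
ee_rot: [-0.22, -3.134, 0.0]
force: [0.3, -0.0, 0.0]
grip_width: 0.048
gripper_force: 0.0
time_s: 31.58
ee_pos: [0.5551, 0.1352, 0.2635]
ee_rot: [-0.222, -3.134, 0.0]
force: [0.9, 1.3, 0.7]
grip_width: 0.048
gripper_force: 0.0
shift [-5.96 -0.83  2.35] turn [-0.   -0.   -0.01] | tcp [555.1 135.2 263.5] t 31.6 w 48.0 F [0.9 1.3 0.7]
```

```bash
python3 -m handwheel '[-3,-0.5,0,0,0,0,-6.05,-0.8,0.5,0,0,0,-6.05,-0.8,2,0,0,0,-6.05,-0.8,2.3,0,0,0]';python3 -c "
from h import *
collars('scene'); go(613.5,119,196,82)"
```

```text
time_s: 32.08
ee_pos: [0.6117, 0.121, 0.2381]
ee_rot: [-0.22, -3.128, 0.001]
force: [-1.0, -0.2, -0.7]
grip_width: 0.0478
gripper_force: 0.0
scene px [337. 198.] 28 mid [448. 347.  16.] z98 23.0 size [25. 27. 15.]
scene px [319. 250.] 80 mid [614. 120.  32.] z98 42.0 size [33. 35. 20.]
scene px [153. 307.] 103 mid [ 476. -346.   15.] z98 23.0 size [31. 30. 16.]
shift [-0.25 -0.2   4.22] turn [-0.   -0.03 -0.  ] | tcp [611.6 121.3 238.2] t 32.1 w 48.1 F [-0.3 -0.  -0.4]
```

```bash
python3 -m handwheel '[-0.1,-0.1,0,0,0,0,-0.1,-0.1,1.3,0,0,0,-0.1,-0.1,2.6,0,0,0,-0.1,-0.1,4.2,0,0,0,-0.1,-0.1,4.2,0,0,0]'; python3 -m handwheel '[0,0,0,0,0,0,0,0,0,0,0,0,0,0,0,0,0,0,0,0,0,0,0,0]' 3.0 40;python3 -m handwheel '[0,0,-1.5,0,0,0,0,0,-3,0,0,0,0,0,-4.5,0,0,0,0,0,-6,0,0,0,0,0,-6,0,0,0]';python3 -c "
from h import *
held2();go(494,345,258,82)"
```

```text
time_s: 32.75
ee_pos: [0.613, 0.1197, 0.1959]
ee_rot: [-0.22, -3.129, 0.001]
force: [-0.4, -0.3, -0.1]
grip_width: 0.048
gripper_force: 0.0
time_s: 33.25
ee_pos: [0.6144, 0.1198, 0.199]
ee_rot: [0.221, 3.133, 0.0]
force: [0.2, 0.7, 0.2]
grip_width: 0.034
gripper_force: 39.8
time_s: 33.88
ee_pos: [0.6151, 0.1198, 0.261]
ee_rot: [0.22, 3.13, 0.001]
force: [0.1, -1.2, -0.1]
grip_width: 0.0342
gripper_force: 40.3
held 93 [603. 105.  83.] [632. 135. 100.] mid rel tcp [   3.    0. -168.]
shift [15.1  20.61  0.15] turn [ 0.    0.01 -0.01] | tcp [614.6 119.8 259.8] t 33.9 w 33.9 F [-0.2  1.5 -1.3]
```

```bash
python3 -m handwheel '[2,2.5,0,0,0,0,5,6.5,0,0,0,0,8,10.5,0,0,0,0,11,14.5,0,0,0,0,14,18.5,0,0,0,0,15.5,20.5,0,0,0,0,15.5,20.5,0,0,0,0]'; python3 -m handwheel '[0,0,2,0,0,0,0,0,4,0,0,0,0,0,6,0,0,0,0,0,7.2,0,0,0,0,0,7.2,0,0,0]';python3 -c "
from h import *
go(490,345,184,82);held2()"
```

```text
time_s: 34.8
ee_pos: [0.4879, 0.3459, 0.2576]
ee_rot: [-0.215, -3.132, 0.002]
force: [0.4, -0.5, -0.2]
grip_width: 0.0346
gripper_force: 40.3
time_s: 35.42
ee_pos: [0.4895, 0.3439, 0.1852]
ee_rot: [-0.222, -3.132, 0.002]
force: [0.2, -1.2, -1.2]
grip_width: 0.0339
gripper_force: 42.4
shift [-0.04  0.11  0.11] turn [-0.01 -0.01 -0.01] | tcp [489.5 343.9 185.2] t 35.4 w 33.9 F [ 0.2 -1.2 -1.2]
held 60 [446. 329.  10.] [506. 357.  24.] mid rel tcp [ -13.   -1. -169.]
```

```bash
python3 -m handwheel '[0,0,0.3,0,0,0,0,0,0.3,0,0,0]';python3 -m handwheel '[0,0,0,0,0,0,0,0,0,0,0,0,0,0,0,0,0,0]' 4.8; python3 -m handwheel '[0,0,-2,0,0,0,0,0,-4,0,0,0,0,0,-6,0,0,0,0,0,-8,0,0,0,0,-6,-9,0,0,0,0,-12,-9,0,0,0,0,-18,-9,0,0,0,0,-24,-9,0,0,0]';cat > t.py <<'E'
from h import *
e,_=collars()
d,W=collars('scene')
for n,d in(("top",e),("scene",d)):
    W=cloud(d); hsv=cv2.cvtColor(d["image"],cv2.COLOR_BGR2HSV); H,S,V=[hsv[...,i].astype(int) for i in range(3)]
    near=(W[...,0]>.56)&(W[...,0]<.71)&(W[...,1]<-.22)&(W[...,1]>-.33)
    m=near&(((H>45)&(H<80)&(S>100))|((S<60)&(V>130)))
    r=cv2.minAreaRect((W[m][:,:2]*1000).astype(np.float32)); print(n,"tag",np.round(r[0]),np.round(r[1]),r[2])
    wp=near&(S<60)&(V>130); q=W[wp].mean(0)*1000; g=W[near&(S>100)&(H>45)&(H<80)].mean(0)*1000; print("panel",q.round(),"green",g.round(),"dir",np.degrees(np.arctan2(g[1]-q[1],g[0]-q[0])))
    m=(H>18)&(H<36)&(S>120)&(V>80)&(W[...,2]>.14)&(W[...,2]<.2)&(np.hypot(W[...,0]-.68,W[...,1]-.27)<.09)
    q=W[m]*1000; lv=q[q[:,2]<172]; up=q[q[:,2]>168]; print("hook n",len(q),"low: x",np.percentile(lv[:,0],[2,98]).round(),"fit",np.polyfit(lv[:,0],lv[:,1],1),"up mean",up[up[:,0]<670].mean(0).round(),len(up), "dir",np.degrees(np.arctan(np.polyfit(lv[:,0],lv[:,1],1)[0])))
E
python3 t.py; python3 -c "
from h import *
go(606,-275,258,90)
d=cams.read_camera('scene'); I=d['image']
a=cv2.resize(I[300:360,180:260],(400,300),interpolation=cv2.INTER_CUBIC);b=cv2.resize(I[180:240,350:430],(400,300),interpolation=cv2.INTER_CUBIC);c=cv2.resize(I[170:230,300:380],(400,300),interpolation=cv2.INTER_CUBIC);e=cv2.resize(I[280:340,110:190],(400,300),interpolation=cv2.INTER_CUBIC)
cv2.imwrite('pics/s7.png',np.vstack([np.hstack([a,b]),np.hstack([c,e])]))"
```

```text
time_s: 35.72
ee_pos: [0.4899, 0.3445, 0.1841]
ee_rot: [0.22, 3.133, 0.001]
force: [0.4, -0.9, 0.7]
grip_width: 0.0344
gripper_force: 42.6
time_s: 36.1
ee_pos: [0.4893, 0.3445, 0.1834]
ee_rot: [-0.221, -3.134, 0.0]
force: [-0.2, -0.8, -0.0]
grip_width: 0.0477
gripper_force: 0.0
time_s: 37.1
ee_pos: [0.4556, 0.1052, 0.275]
ee_rot: [0.219, 3.132, 0.0]
force: [0.7, -0.9, 0.1]
grip_width: 0.0478
gripper_force: 0.0
top px [225. 299.] 71 mid [489. 344.  19.] z98 29.0 size [30. 31. 19.]
top px [448. 306.] 40 mid [ 474. -344.   17.] z98 25.0 size [28. 31. 15.]
top px [225. 314.] 70 mid [442. 344.  20.] z98 30.0 size [28. 31. 20.]
scene px [334. 198.] 66 mid [444. 342.  16.] z98 24.0 size [31. 29. 16.]
scene px [344. 205.] 66 mid [490. 342.  15.] z98 23.0 size [33. 31. 15.]
scene px [153. 307.] 101 mid [ 476. -346.   16.] z98 23.0 size [31. 29. 15.]
top tag [ 636. -276.] [ 41. 101.] 85.92435455322266
panel [ 610. -275.    6.] green [ 644. -275.    5.] dir -0.3468205858480597
hook n 60 low: x [653. 712.] fit [-8.37947655e-02  3.28347075e+02] up mean [652. 274. 183.] 11 dir -4.789896469835983
scene tag [ 649. -270.] [142.  65.] 14.10214614868164
panel [ 616. -273.  -44.] green [ 644. -275.    5.] dir -4.935202616220363
hook n 62 low: x [649. 711.] fit [-9.57059925e-02  3.36433268e+02] up mean [653. 274. 181.] 15 dir -5.4668984214154905
shift [-20.45 -35.14   1.71] turn [-0.01  0.   -0.84] | tcp [455.2 102.6 274.4] t 37.2 w 48.0 F [ 0.3 -0.  -0.3]
```

View pics/s7.png

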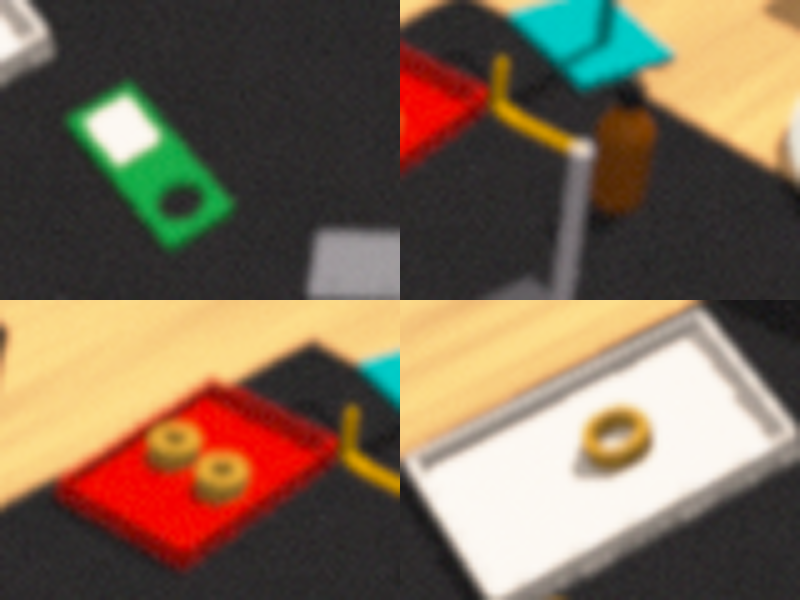

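The crops show the following:
- **Trays:** the two tight collars are in the red tray at about (174,445) and (221,475) in the crop, and the wide-bore one is in the white tray at (617,437).
- **Tag:** green, white panel at the robot end, eye at (181,200) in the crop.
- **Hook:** yellow wire on the grey post, upturned end at (502,80) in the crop.

Next I'll fetch the tag.

```bash
python3 -m handwheel '[-2.6,-5,0,0,0,-0.2,-5.2,-10,0,0,0,-0.4,-7.8,-15,0,0,0,-0.8,-10.4,-20,0,0,0,-0.8,-13,-25,0,0,0,-0.8,-15.8,-30,0,0,0,-0.8,-20.1,-35.1,1,0,0,-0.8,-20.1,-35.1,1.7,0,0,-0.8]' 6.0; python3 -m handwheel '[0,0,0,0,0,0,0,0,0,0,0,0]';python3 -c "
from h import *
go(603,-275.5,180,90)"
```

```text
time_s: 38.25
ee_pos: [0.6081, -0.2715, 0.2568]
ee_rot: [0.005, 3.139, -0.003]
force: [-0.4, 1.2, -0.5]
grip_width: 0.0599
gripper_force: 0.0
time_s: 38.5
ee_pos: [0.6057, -0.2668, 0.2567]
ee_rot: [0.002, -3.141, -0.001]
force: [0.4, 0.2, -0.3]
grip_width: 0.0599
gripper_force: 0.0
shift [ 0.27 -0.87  7.67] turn [ 0.01 -0.    0.01] | tcp [ 605.7 -266.8  256.7] t 38.5 w 59.9 F [ 0.4  0.2 -0.3]
```

```bash
python3 -m handwheel '[0.2,-0.85,0,0,0,0,0.2,-0.85,2,0,0,0,0.2,-0.85,4,0,0,0,0.2,-0.85,6,0,0,0,0.2,-0.85,7.4,0,0,0,0.2,-0.85,7.4,0,0,0,0.2,-0.85,7.4,0,0,0]'; python3 -m handwheel '[0,0,0,0,0,0,0,0,0,0,0,0,0,0,0,0,0,0,0,0,0,0,0,0]' 3.0 50;python3 -m handwheel '[0,0,-1,0,0,0,0,0,-3,0,0,0,0,0,-5,0,0,0,0,0,-5,0,0,0]';python3 -c "
from h import *
go(603,-275.5,290,90)
d=cams.read_camera('scene');cv2.imwrite('pics/s8.png',cv2.resize(d['image'][270:370,150:290],None,fx=5,fy=5,interpolation=cv2.INTER_CUBIC))"
```

```text
time_s: 39.38
ee_pos: [0.6041, -0.2776, 0.183]
ee_rot: [0.001, 3.141, -0.001]
force: [1.1, -0.6, 1.0]
grip_width: 0.06
gripper_force: 0.0
time_s: 39.88
ee_pos: [0.6038, -0.2774, 0.1828]
ee_rot: [0.001, 3.141, -0.0]
force: [-0.4, 0.5, 0.9]
grip_width: 0.03
gripper_force: 0.0
time_s: 40.38
ee_pos: [0.6051, -0.2782, 0.2367]
ee_rot: [0.001, 3.135, -0.006]
force: [0.3, -0.9, -0.3]
grip_width: 0.03
gripper_force: 0.0
shift [ 0.18  0.25 -5.33] turn [-0.02  0.04 -0.  ] | tcp [ 605.1 -278.2  236.7] t 40.4 w 30.0 F [ 0.3 -0.9 -0.3]
```

View pics/s8.png

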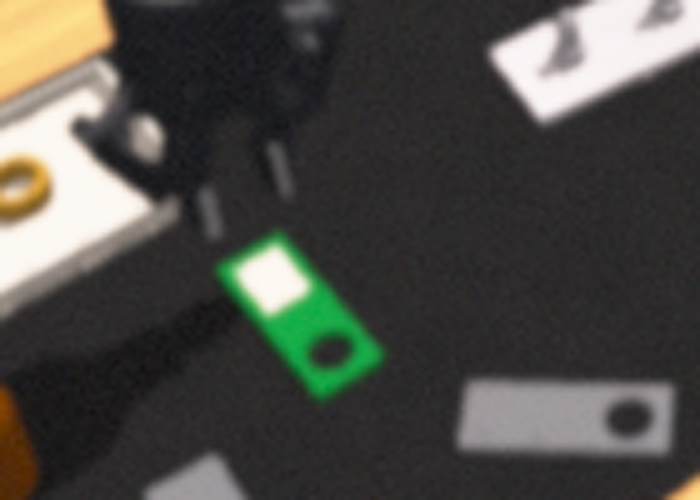

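The fingers closed just above the tag, which still lies in place (eye at (332,350) in the crop). I'll reopen and go lower.

```bash
python3 -m handwheel '[0,0,0,0,0,0,0,0,0,0,0,0,0,0,0,0,0,0]' 6.0; python3 -c "
import runpy
runpy.run_path('t.py')
from h import *
go(603,-276,176,90)"
```

```text
time_s: 40.8
ee_pos: [0.6035, -0.2772, 0.2317]
ee_rot: [-0.002, -3.14, -0.001]
force: [-0.5, 0.5, -0.3]
grip_width: 0.0599
gripper_force: 0.0
top px [225. 299.] 73 mid [489. 344.  20.] z98 30.0 size [31. 31. 20.]
top px [225. 314.] 68 mid [442. 343.  19.] z98 27.0 size [28. 31. 14.]
scene px [334. 198.] 65 mid [443. 342.  17.] z98 25.0 size [32. 32. 16.]
scene px [344. 205.] 66 mid [491. 342.  16.] z98 24.0 size [28. 29. 15.]
scene px [153. 307.] 99 mid [ 476. -346.   15.] z98 22.0 size [31. 30. 15.]
top tag [ 638. -271.] [ 43. 105.] 79.15933990478516
panel [nan nan nan] green [ 654. -274.    8.] dir nan
hook n 59 low: x [650. 713.] fit [-8.13751639e-02  3.26668376e+02] up mean [652. 274. 183.] 10 dir -4.6522026849701925
scene tag [ 635. -275.] [110. 149.] 89.97395324707031
panel [ 613. -279.  363.] green [ 644. -275.    5.] dir 7.091795540881567
hook n 61 low: x [651. 711.] fit [-1.09371585e-01  3.45731127e+02] up mean [652. 275. 179.] 18 dir -6.241720978726805
shift [0.05 0.13 5.6 ] turn [ 0.   -0.   -0.01] | tcp [ 603.6 -277.3  232. ] t 40.9 w 60.0 F [-0.8  0.6 -0.2]t.py:9: RuntimeWarning: Mean of empty slice.
  wp=near&(S<60)&(V>130); q=W[wp].mean(0)*1000; g=W[near&(S>100)&(H>45)&(H<80)].mean(0)*1000; print("panel",q.round(),"green",g.round(),"dir",np.degrees(np.arctan2(g[1]-q[1],g[0]-q[0])))
  ret = um.true_divide(
```

```bash
python3 -m handwheel '[0,0.1,2,0,0,0,0,0.1,4,0,0,0,0,0.1,5.5,0,0,0,0,0.1,5.5,0,0,0,0,0.1,5.5,0,0,0]'; python3 -m handwheel '[0,0,0,0,0,0,0,0,0,0,0,0,0,0,0,0,0,0,0,0,0,0,0,0]' 3.0 50
```

```text
time_s: 41.52
ee_pos: [0.604, -0.2765, 0.1776]
ee_rot: [0.001, 3.141, -0.0]
force: [0.1, -0.1, 0.8]
grip_width: 0.0596
gripper_force: 0.0
time_s: 42.02
ee_pos: [0.6043, -0.2765, 0.179]
ee_rot: [0.001, 3.14, -0.001]
force: [-0.1, 1.8, 5.8]
grip_width: 0.0299
gripper_force: 2.9
```

```bash
python3 -m handwheel '[0,0,0,0,0,0,0,0,0,0,0,0]' 6.0 50;  python3 -m handwheel '[0,0,0.4,0,0,0,0,0,0.4,0,0,0]'; python3 -m handwheel '[0,0,0,0,0,0,0,0,0,0,0,0,0,0,0,0,0,0,0,0,0,0,0,0]' 2.0 50
```

```text
time_s: 42.28
ee_pos: [0.6034, -0.2763, 0.1771]
ee_rot: [-0.002, -3.141, -0.0]
force: [-0.1, 0.2, -0.1]
grip_width: 0.06
gripper_force: 0.0
time_s: 42.52
ee_pos: [0.6033, -0.2762, 0.1726]
ee_rot: [-0.002, -3.14, -0.001]
force: [-0.1, 0.3, 0.7]
grip_width: 0.0596
gripper_force: 0.0
time_s: 43.02
ee_pos: [0.6039, -0.2765, 0.1738]
ee_rot: [0.001, 3.141, -0.001]
force: [-0.3, 0.2, 0.8]
grip_width: 0.0339
gripper_force: 49.9
```

Gripped: 33.9 mm at 50 N, the same offset as on the collars. Lifting and checking.

```bash
python3 -m handwheel '[0,0,-1,0,0,0,0,0,-3,0,0,0,0,0,-6,0,0,0,0,0,-10,0,0,0,0,0,-15,0,0,0,0,0,-18,0,0,0,0,0,-18,0,0,0,0,0,-18,0,0,0]';cat > tg.py <<'E'
from h import *
import sys
d=cams.read_camera("scene"); W=cloud(d); hsv=cv2.cvtColor(d["image"],cv2.COLOR_BGR2HSV); H,S,V=[hsv[...,i].astype(int) for i in range(3)]
m=(H>45)&(H<80)&(S>110); k,l,s,c=cv2.connectedComponentsWithStats(m.astype(np.uint8)); 
p=robot.sense()["ee_pos"]; ok=m&(np.linalg.norm(W-p,axis=-1)<.3); q=W[ok]*1000
a,b=np.percentile(q,3,axis=0),np.percentile(q,97,axis=0); print("tag green",len(q),a.round(),b.round(),"rel tcp",(a-p*1000).round(),(b-p*1000).round())
C=q-q.mean(0); n=np.linalg.svd(C,full_matrices=0)[2]; print("axes",n.round(2)); 
v,u=map(int,(np.median(np.where(ok)[0]),np.median(np.where(ok)[1])))
if len(sys.argv)>1: cv2.imwrite(sys.argv[1],cv2.resize(d["image"][max(v-45,0):v+45,u-60:u+60],None,fx=6,fy=6,interpolation=cv2.INTER_CUBIC))
E
python3 tg.py; python3 -c "
from h import *
go(560,270,355,85)"
```

```text
time_s: 44.02
ee_pos: [0.6033, -0.2761, 0.3529]
ee_rot: [-0.001, -3.14, -0.001]
force: [-1.0, 0.1, -0.4]
grip_width: 0.0341
gripper_force: 49.8
tag green 343 [ 591. -293.  180.] [ 685. -258.  188.] rel tcp [ -12.  -17. -172.] [  82.   18. -164.]
axes [[ 1.   -0.08 -0.02]
 [ 0.08  1.    0.01]
 [ 0.02 -0.02  1.  ]]
shift [ 4.36 54.59 -0.21] turn [ 0.01 -0.02  0.49] | tcp [ 603.1 -275.9  351.7] t 44.1 w 34.4 F [-0.1 -0.1 -0.7]
```

```bash
python3 -m handwheel '[0.2,2,-0.5,0,0,0,0.4,5.5,-1,0,0,0,0.6,9.5,-2,0,0,0,0.8,13.5,-3,0,0,0,1,17.5,-3,0,0,0,1,21.5,-3,0,0,0,1,25.5,-3,0,0,0,1,29,-3,0,0,0]';python3 -m handwheel '[0,4,0,0,0,0,0,8,0,0,0,0.2,0,12,0,0,0,0.4,0,16,0,0,0,0.5,0,20,0,0,0,0.5,0,22,0,0,0,0.5,0,22,0,0,0,0.5,0,22,0,0,0,0.5]'; python3 -c "
from h import *
go(590,279.7,378,84.8)"; python3 tg.py
```

```text
time_s: 45.08
ee_pos: [0.5929, 0.0164, 0.3824]
ee_rot: [0.001, -3.139, -0.002]
force: [0.9, -0.8, -0.9]
grip_width: 0.0343
gripper_force: 49.8
time_s: 46.08
ee_pos: [0.5941, 0.2327, 0.3832]
ee_rot: [-0.14, -3.138, 0.002]
force: [-0.3, 0.1, -0.5]
grip_width: 0.0341
gripper_force: 49.8
shift [0.83 4.64 0.52] turn [-0.01 -0.    0.01] | tcp [594.1 232.7 383.2] t 46.1 w 34.1 F [-0.3  0.1 -0.5]
tag green 156 [619. 210. 210.] [675. 247. 218.] rel tcp [  24.  -23. -173.] [  81.   15. -165.]
axes [[ 1.   -0.05 -0.  ]
 [ 0.05  1.   -0.02]
 [ 0.    0.02  1.  ]]
```

```bash
python3 -m handwheel '[0.3,1.5,0,0,0,0,0.6,3,0,0,0,0,0.8,4.6,0,0,0,0,0.8,4.6,0.3,0,0,0,0.8,4.6,0.3,0,0,0,0.8,4.6,0.3,0,0,0]'; python3 tg.py pics/s9.png; python3 -c "
from h import *
go(590,279.7,378,84.8)"
```

```text
time_s: 46.88
ee_pos: [0.5903, 0.2799, 0.3804]
ee_rot: [-0.139, -3.138, 0.001]
force: [-0.3, -0.4, -0.3]
grip_width: 0.0344
gripper_force: 49.8
tag green 146 [615. 256. 207.] [672. 290. 215.] rel tcp [  24.  -24. -174.] [  82.   10. -165.]
axes [[ 1.   -0.05 -0.  ]
 [ 0.05  1.    0.01]
 [-0.   -0.01  1.  ]]
shift [ 0.04 -0.01  0.25] turn [-0.   -0.    0.01] | tcp [590.4 279.8 380.5] t 46.9 w 34.0 F [ 1.4 -0.4 -0.6]
```

View pics/s9.png

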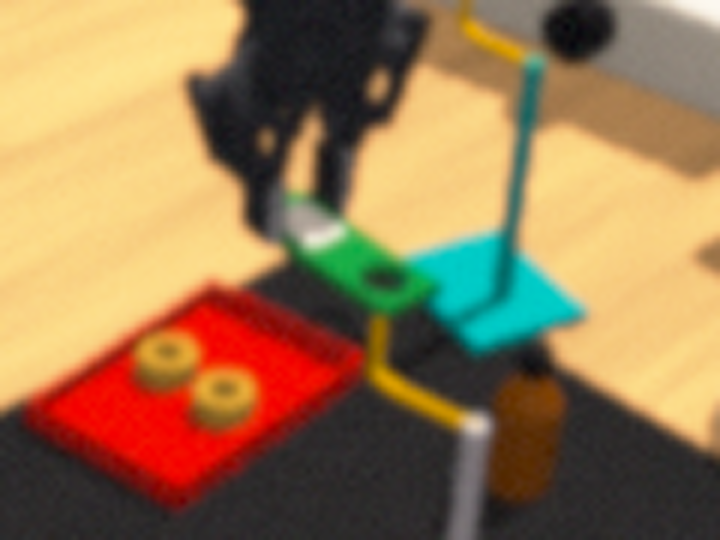

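The eye is straight above the upturned end: eye at (382,278), wire top at (380,318). I'll lower it over the wire.

```bash
python3 -m handwheel '[0.1,0,0.8,0,0,0,0.1,0,1.6,0,0,0,0.1,0,2.4,0,0,0,0.1,0,3.2,0,0,0,0.1,0,4.1,0,0,0,0.1,0,4.1,0,0,0,0.1,0,4.1,0,0,0]'; python3 tg.py pics/s10.png
```

```text
time_s: 47.8
ee_pos: [0.5894, 0.2803, 0.3398]
ee_rot: [0.138, 3.138, 0.0]
force: [1.0, 0.5, 0.1]
grip_width: 0.0339
gripper_force: 49.8
tag green 138 [612. 256. 168.] [671. 294. 175.] rel tcp [  23.  -24. -172.] [  81.   14. -165.]
axes [[ 1.   -0.05 -0.01]
 [ 0.05  1.    0.01]
 [ 0.01 -0.01  1.  ]]
```

View pics/s10.png

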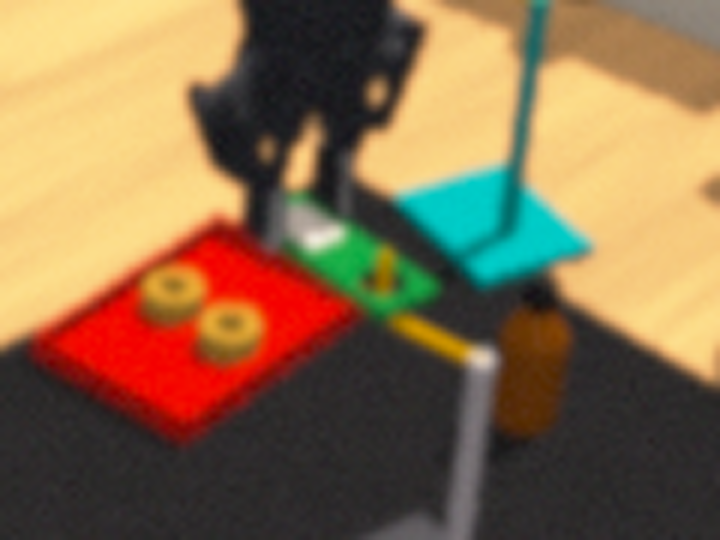

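The wire end protrudes through the eye at (385,265). Now I'll tilt the panel end down about the eye.

```bash
python3 -m handwheel '[1.45,0,0.6,0,-0.5,0,2.85,0,1.35,0,-1,0,4.2,0,2.2,0,-1.5,0,5.45,0,3.15,0,-2,0,5.45,0,3.15,0,-2,0,5.45,0,3.15,0,-2,0]'; python3 tg.py; python3 -c "
from h import *
s=robot.sense();print(s['joint_pos'].round(2), s['force'])"
```

```text
time_s: 48.6
ee_pos: [0.5357, 0.2852, 0.3091]
ee_rot: [0.123, 2.789, -0.021]
force: [0.1, -0.9, -0.2]
grip_width: 0.0337
gripper_force: 49.8
tag green 87 [622. 256. 161.] [672. 294. 181.] rel tcp [  86.  -30. -148.] [ 136.    8. -128.]
axes [[ 0.94 -0.12  0.32]
 [ 0.12  0.99  0.01]
 [-0.32  0.03  0.95]]
[ 0.38  0.3   1.66 -0.2   0.88 -0.99] [-0.612371    0.66308392 -0.00824218]
```

```bash
python3 -m handwheel '[1.45,0,0.6,0,-0.5,0,2.85,0,1.35,0,-1,0,4.2,0,2.2,0,-1.5,0,5.45,0,3.15,0,-2,0,6.55,0,4.25,0,-2.5,0,6.55,0,4.25,0,-2.5,0,6.55,0,4.25,0,-2.5,0]'; python3 tg.py pics/s11.png; python3 -c "
from h import *
s=robot.sense();print(s['joint_pos'].round(2), s['force'])"
```

```text
time_s: 49.52
ee_pos: [0.4894, 0.2894, 0.2468]
ee_rot: [0.106, 2.354, -0.042]
force: [0.1, -0.8, -1.1]
grip_width: 0.0339
gripper_force: 49.8
tag green 26 [513. 256.   4.] [671. 461. 188.] rel tcp [  24.  -33. -243.] [181. 171. -59.]
axes [[-0.51  0.62 -0.6 ]
 [ 0.46  0.78  0.42]
 [-0.73  0.07  0.68]]
[ 0.48  0.3   1.9  -1.05  0.45 -0.15] [-0.25229872  0.08431627 -0.0053468 ]
```

View pics/s11.png

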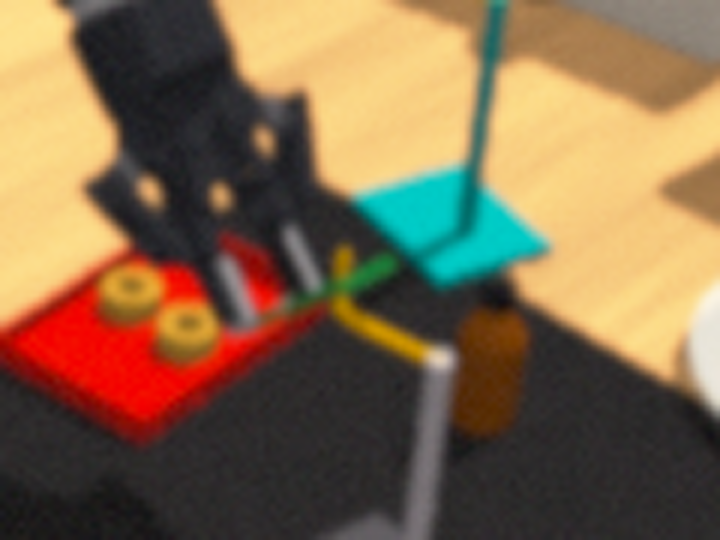

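The wire runs through the eye of the tilted tag. I'll lower it a little and release.

```bash
python3 -m handwheel '[0.25,0,0.25,0,0,0,0.5,0,0.5,0,0,0,0.5,0,0.5,0,0,0]'; python3 -m handwheel '[0,0,0,0,0,0,0,0,0,0,0,0,0,0,0,0,0,0,0,0,0,0,0,0]' 4.8; python3 -m handwheel '[0,0,-1,0,0,0,0,0,-2.5,0,0,0,0,0,-4,0,0,0,0,0,-6,0,0,0,0,0,-8,0,0,0,0,0,-10,0,0,0,0,0,-10,0,0,0,0,0,-10,0,0,0]'; python3 -c "
from h import *
d=cams.read_camera('scene');cv2.imwrite('pics/s12.png',cv2.resize(d['image'][160:260,310:430],None,fx=6,fy=6,interpolation=cv2.INTER_CUBIC))
collars();collars('scene')"
```

```text
time_s: 49.95
ee_pos: [0.4881, 0.289, 0.2383]
ee_rot: [0.104, 2.355, -0.044]
force: [-0.5, 0.9, -0.1]
grip_width: 0.034
gripper_force: 49.8
time_s: 50.45
ee_pos: [0.4882, 0.2893, 0.2388]
ee_rot: [0.104, 2.354, -0.043]
force: [0.5, -0.2, 0.1]
grip_width: 0.0482
gripper_force: 0.0
time_s: 51.45
ee_pos: [0.4176, 0.2954, 0.3095]
ee_rot: [0.104, 2.354, -0.043]
force: [0.2, 0.6, -1.5]
grip_width: 0.0481
gripper_force: 0.0
top px [448. 305.] 40 mid [ 474. -344.   17.] z98 25.0 size [28. 30. 15.]
scene px [334. 198.] 66 mid [443. 342.  16.] z98 23.0 size [33. 31. 15.]
scene px [344. 205.] 65 mid [491. 341.  16.] z98 24.0 size [34. 32. 15.]
scene px [153. 307.] 103 mid [ 476. -347.   15.] z98 23.0 size [33. 29. 16.]
```

View pics/s12.png

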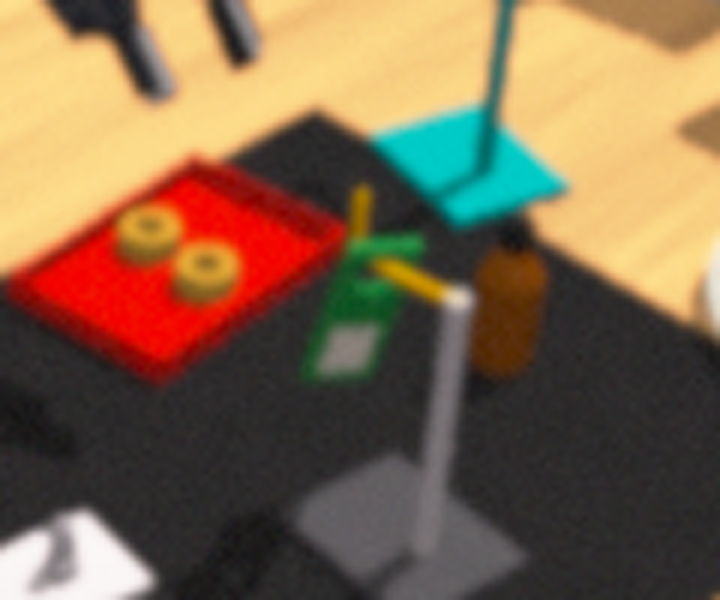

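The tag hangs on the wire at (385,262) with the panel down, and it may still be swinging. I'll let it settle, check it by numbers and hand in.

```bash
for i in 1 2 3; do python3 -m handwheel '[0,0,0,0,0,0,0,0,0,0,0,0,0,0,0,0,0,0,0,0,0,0,0,0,0,0,0,0,0,0,0,0,0,0,0,0,0,0,0,0,0,0,0,0,0,0,0,0]' >/dev/null; python3 tg.py; done; python3 -c "
from h import *
d=cams.read_camera('top')
print([(np.round(r['rect']),r['p']) for t in('bottle_1','jar') for r in look_for(d,t)])"
```

```text
tag green 54 [658. 258. 140.] [678. 287. 169.] rel tcp [ 240.  -37. -169.] [ 260.   -8. -141.]
axes [[ 0.43  0.71  0.56]
 [-0.29 -0.48  0.83]
 [-0.86  0.52  0.  ]]
tag green 54 [657. 258. 137.] [678. 288. 168.] rel tcp [ 239.  -37. -172.] [ 260.   -8. -141.]
axes [[-0.43 -0.7  -0.58]
 [ 0.26  0.52 -0.82]
 [ 0.87 -0.5  -0.04]]
tag green 55 [656. 259. 136.] [679. 286. 169.] rel tcp [ 238.  -36. -173.] [ 261.   -9. -140.]
axes [[-0.45 -0.61 -0.65]
 [-0.3  -0.58  0.76]
 [-0.84  0.54  0.08]]
[(array([472., 255., 485., 265.]), 0.69), (array([192., 241., 209., 259.]), 0.55), (array([320., 194., 340., 214.]), 0.76), (array([288., 252., 371., 280.]), 0.72), (array([238., 214., 262., 245.]), 0.22)]
```

```bash
python3 -c "
from plant import robot
print(robot.finish_job())"
```

```text
the job is handed in; nothing more can be done
None
```

Job handed in: all three collars were gauged together, the one that went fully down is in the white tray and the two stopped at the step are in the red one, the green tag hangs free on the grey stand's hook, and the bottles and jar still stand where they were.

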